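# Get the ring mandrel out from behind the row and set the goldsmith's bench in order again

### The job

Three things stand close in front of the stepped steel ring mandrel in its wooden rack: stand all three upright on the leather mat, then lift out the mandrel and lay it centred in the V notches of the steel rest near the robot. When it lies there, put the tool pot, the bottle and the punch stand back upright, each on the very spot where it stood at the start and the punch stand turned as it was, and leave the tin, the hammer and the pliers alone; set everything down gently, dropping nothing.

Things in the scene. Friction and masses are not known exactly. Their poses are not given: they have to be found in the camera images.
- pot: Tool pot: a turned beech cylinder 56 mm in diameter, 85 mm high, with a few thin scriber and graver ends sticking out of its mouth up to 114 mm above its foot (all one rigid piece, 0.22 kg). Origin at the centre of its foot, z up. Stands in one of the three places on the rack's board.
- bottle: Closed amber glass bottle with black cap: straight body 52 mm in diameter up to 78 mm, shoulder and cap above that to 113 mm (0.20 kg). Origin at the centre of its foot, z up. Stands in one of the three places on the rack's board.
- punches: Punch stand: wooden block 48 mm (its x) by 54 mm (its y) by 70 mm high with six ball-headed steel punches standing in it up to 100 mm above its foot (one rigid piece, 0.30 kg). Origin at the centre of its foot, z up. Stands in one of the three places on the rack's board, turned at most 0.15 rad from the rack's axes.
- mandrel: Stepped ring mandrel: round steel bar, 240 mm long, 0.6 kg, lying level along its y in the rack. Origin on its axis where to grip, within 3 mm of the centre of mass. From the origin to +y: 24 mm of 26 mm diameter, then the dark knurled handle (20 mm diameter, 90 long). To -y: 16 mm of 26 diameter, then 23 (35 long), 20 (45 long), 17 (30 long). Handle and 20 mm step lie in the notches. It may roll.
- rack: Fixed dark wooden board 140 (x) by 320 (y) by 12 mm, origin under its centre, front (-x) to the robot. At x +28 mm two wooden V saddles, y +73 and -73, 14 mm thick, 46 wide: 90 degree notches, bottom 26, edges 43 above the origin. The mandrel lies in them along y, axis 40 mm up. On the board in front, near x -26, y -100, 0, +100, stand the other three in any order. Rack and mat may swap sides.
- mat: Fixed flat brown leather mat, the side area: 150 mm (x) by 330 mm (y), 4 mm thick, origin under its centre, z up. Empty at the start.
- rest: Fixed steel rest near the robot, where the mandrel goes: plate 66 (x) by 190 (y) by 12 mm, origin under its centre, two steel V saddles at x 0, y +73 and -73 mm, same shape and height as the rack's. A mandrel lying in them has its axis along the rest's y, 40 mm above the origin; centred: its origin over the rest's origin. Handle at either end.
- tin: Bystander: round brass tin, 62 mm in diameter, 33 mm high, lying beyond the work. Origin at the centre of its foot.
- hammer: Bystander: small hammer lying on the bench at the left, about 230 mm along its x, head at +x, 25 mm high. Origin under the middle of its length.
- pliers: Bystander: pliers with black handles lying on the bench at the right, about 155 mm along its x, jaws at +x, 13 mm high. Origin under the middle.
Things that resemble listed ones, but are neither listed nor needed, are in the scene too. Of the things like the mandrel, leave any that is pink, purple or yellow; of the rest the larger one is meant.

How it is judged:
By the outcome, as a careful person would: the job done as asked, in the order asked, and still so for the second after the job is handed in, with the robot touching nothing.
It also fails if it takes over 141 s, if anything falls off the work surface, if the arm or the gripper's body presses on something with over 40 N, if the wrist force passes 120 N, or if a joint passes its speed limit or range.

### The arm

A 6-joint arm with a two-finger parallel gripper is mounted at the origin on the work surface. World frame = base frame: x ahead of the robot, y to its left, z up, the work surface at z = 0. Lengths are in m, angles in rad, forces in N, time in s.
With the tool pointing down it reaches from about 0.35 to 0.775 m from the base axis. Payload 5.5 kg.
Tool frame: the origin (TCP) lies on the centre line of the jaws, within the pads' length; the fingertips stand 11 mm ahead of it and the grasp point (between the pads) lies 8 mm behind it (env.tip_reach is the distance from the TCP to the fingertips, in m); z points along the fingers, x is the direction in which the jaws open and shut, and the axes are right-handed (so a half turn about z gives the same grasp; the last joint's range is limited). The gripper opens to 85 mm and grips with 20 to 120 N. Pads are 22 mm wide; open, the fingers measure 114 mm over their backs; the gripper's body (76 mm by 85 mm) begins 54 mm behind the grasp point. The pads swing forward as they close: fully open they stand 13 mm farther back than shut.
Start: joints at [-1.396, 0.313, 0.046, 1.304, 0, 1.431], TCP at [0.178, -0.547, 0.242] pointing down, gripper open.
Joint ranges: [-2.76, 2.76], [-0.86, 1.69], [-1.03, 1.26], [-2.2, 2.34], [-1.47, 1.5], [-3.14, 3.14]. Speed limits (rad/s): [2.57, 2.57, 3.14, 3.14, 3.14, 3.14].

### API

Orientations are given as a unit quaternion [w, x, y, z].
In Python, from workcell import env gives the robot as it stands.
- The arm moves only by the tool carry_out, never from a script. Its argument "moves" is one flat list of numbers, 7 for each row, row after row: the gripper command: -1 is shut, 1 is fully open, values between are in proportion, then the shift along the tool's x, y, z in m, then the turn, a rotation vector about the tool's x, y, z in degrees. A call has exactly 5 rows; each row shifts and turns the pose as measured when the row begins, along the tool's axes as they then stand; what a row does not reach is not made up. A row lasts 1/8 s, in which the tool goes at most 62.5 mm and 10.7 degrees, less where a joint would pass 70% of its speed; a pose out of reach is approached as far as the arm can. A call is refused whole if a number of a shift passes 0.0625 or a number of a turn 10.7, either way. A call with a gripper value outside its range is refused whole. The fingers move at their own pace and stop on an object; "squeeze" is the grip in N (left out, the last holds). Time passes only in rows, so rows that do not move let the fingers close, or fill a call up. It gives the time, the measured TCP pose, the force and the opening at its end, in the units of the state.
- env.get_state(): the state, without advancing time (a new reading comes with each control period).
- env.read_camera(name): name is "scene" or "top"; returns the picture (480x640x3 uint8, red, green, blue); there is no depth.
- env.calibration(name): a dict with "camera_matrix" (3x3 intrinsics, pixels), "rvec" (rotation vector, rad) and "tvec" (3), from world to camera coordinates, as OpenCV has them. Camera axes: x right, y down, z forward; pixel columns grow to the right and rows downward; lengths in m; the calibration is good to about 2 mm. A picture is of the moment at which its call begins. calibration takes no time and is no camera call.
- env.hand_in(): hands the job in, once; it reports no verdict.
The state is a dict: "clock": time; "joint_pos": joint angles; "qvel": joint speeds; "tau": joint torques, N m; "tcp_pos": TCP position; "orientation": TCP orientation; "wrist_force": force on the tool from outside, world axes, zero at the start; "ft_torque": the same for the moment, N m; "finger_gap": finger opening in m.
Only numpy, scipy, OpenCV 4.12 (cv2) and the standard library are available. Lean on these libraries where they do the work, as an engineer would, in place of code of your own. Each camera call takes 0.05 s, during which the arm holds its last target. There are 200 camera calls.

## Working session

There is one attempt and no reset: what is moved stays moved. The work goes in short steps, Python scripts to look and compute and a tool call to move; the robot and the scene stay as the last step left them, time stands still between calls to the robot, and variables do not carry over. Pictures are saved under pics/ and viewed, about 12 in all and at most 16, crops included, and the job is handed in when it is done.

Besides the shell and the picture viewer there is one more tool, called after "Emit:" in YAML: its name, and indented under it one key for each argument. carry_out: Moves the arm, as the interface text tells. Its arguments: {"type":"object","properties":{"moves":{"type":"array"},"squeeze":{"type":"number"}},"required":["moves"]}

```bash
ls; mkdir -p pics
python3 - <<'E'
from workcell import env
import cv2
for n in("scene","top"):
    cv2.imwrite(f"pics/{n}0.png",env.read_camera(n)[:,:,::-1])
    c=env.calibration(n);print(n,c)
print(env.get_state(), env.tip_reach)
E
```

```text
pics
scene {'camera_matrix': array([[572.3178817 ,   0.        , 323.23394833],
       [  0.        , 572.3178817 , 233.91012943],
       [  0.        ,   0.        ,   1.        ]]), 'rvec': array([ 0.88938559,  2.5830024 , -0.98530491]), 'tvec': array([ 0.49168219, -0.15199843,  1.68136149])}
top {'camera_matrix': array([[492.63265395,   0.        , 321.50853883],
       [  0.        , 492.63265395, 242.61157262],
       [  0.        ,   0.        ,   1.        ]]), 'rvec': array([ 2.13296684, -2.16590585,  0.16358505]), 'tvec': array([-0.11819888,  0.55509299,  1.21484345])}
{'clock': 0.1, 'joint_pos': array([-1.39557022e+00,  3.13953671e-01,  4.50955948e-02,  1.30357733e+00,
       -8.98672420e-06,  1.43121952e+00]), 'qvel': array([-5.29090818e-04, -3.05143907e-03,  3.50091309e-03, -2.35728193e-05,
       -1.65815337e-03, -3.83551620e-04]), 'tau': array([ 2.77545420e-03, -4.81724167e+01,  2.99244189e+01,  1.26140282e-02,
       -1.26677937e-04, -2.03814118e-06]), 'tcp_pos': array([ 0.17796271, -0.54631882,  0.2414831 ]), 'orientation': array([-5.65847600e-04,  8.09205848e-01, -5.87524658e-01, -5.92858906e-04]), 'wrist_force': array([-0.21924668,  1.32711902,  0.34908429]), 'ft_torque': array([ 0.02545018, -0.05385892,  0.05167133]), 'finger_gap': 0.08528118944145381} 0.011
```

View pics/scene0.png

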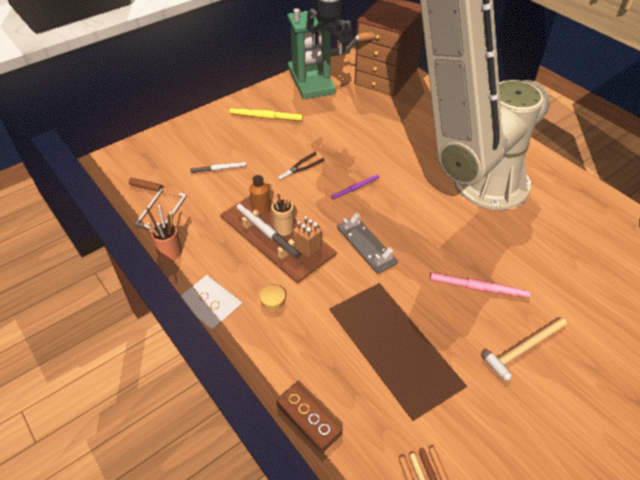

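View pics/top0.png

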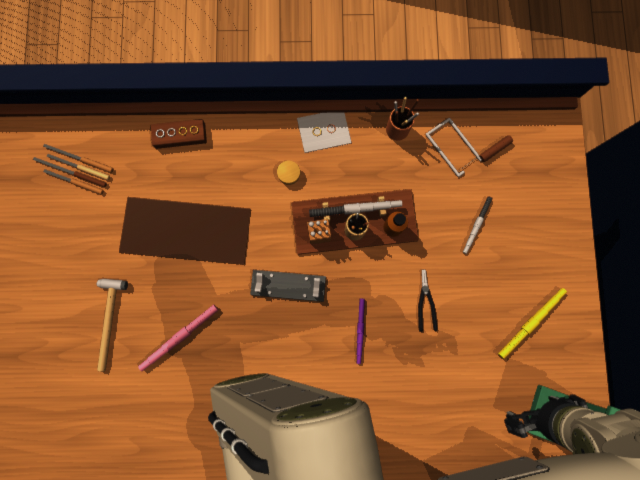

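The top view has +x up and +y to the left. It shows the rack with its mandrel at about (355,222): punches at (319,228), pot at (357,224) and bottle at (397,222). The mat is at (186,230) and the rest at (288,286). I'll enlarge both views to measure.

```bash
cat > h.py <<'E'
import numpy as np, cv2
from scipy.spatial.transform import Rotation as R
from workcell import env
def ray(n,uv):
    c=env.calibration(n);Rm=cv2.Rodrigues(c["rvec"])[0]
    d=Rm.T@np.linalg.inv(c["camera_matrix"])@np.r_[uv,1]
    return -Rm.T@c["tvec"],d
def onz(n,uv,z):
    o,d=ray(n,np.array(uv,float));return o+d*(z-o[2])/d[2]
def proj(n,P):
    c=env.calibration(n);return cv2.projectPoints(np.array(P,float).reshape(-1,3),c["rvec"],c["tvec"],c["camera_matrix"],None)[0][:,0]
def grab(n,f):
    im=env.read_camera(n)[:,:,::-1].copy();cv2.imwrite(f"pics/{f}.png",im);return im
E
python3 - <<'E'
from h import *
t=cv2.imread("pics/top0.png");s=cv2.imread("pics/scene0.png")
a=cv2.resize(t[180:310,230:430],None,fx=4,fy=4,interpolation=cv2.INTER_CUBIC)
b=cv2.resize(s[165:285,210:410],None,fx=4,fy=4,interpolation=cv2.INTER_CUBIC)
cv2.imwrite("pics/ct.png",a);cv2.imwrite("pics/cs.png",b)
hsv=cv2.cvtColor(t,cv2.COLOR_BGR2HSV)
for n,p in dict(rack=(310,243),mat=(186,240),rest=(288,286)).items(): print(n,t[p[1],p[0]],hsv[p[1],p[0]],onz("top",p,0.012))
print([ray(n,(320,240))[0] for n in("top","scene")])
E
```

```text
rack [15 30 61] [ 10 192  61] [ 0.5568155  -0.09691648  0.012     ]
mat [21 35 64] [ 10 171  64] [0.5695208  0.22592437 0.012     ]
rest [69 78 83] [19 43 83] [ 0.44586284 -0.03893594  0.012     ]
[array([ 0.37208839, -0.11641355,  1.28294268]), array([1.15280596, 0.66540939, 1.14895609])]
```

View pics/ct.png

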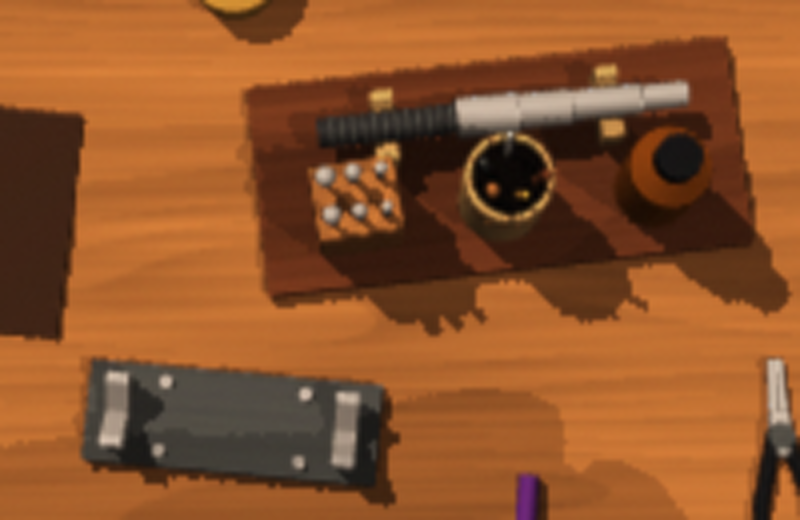

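View pics/cs.png

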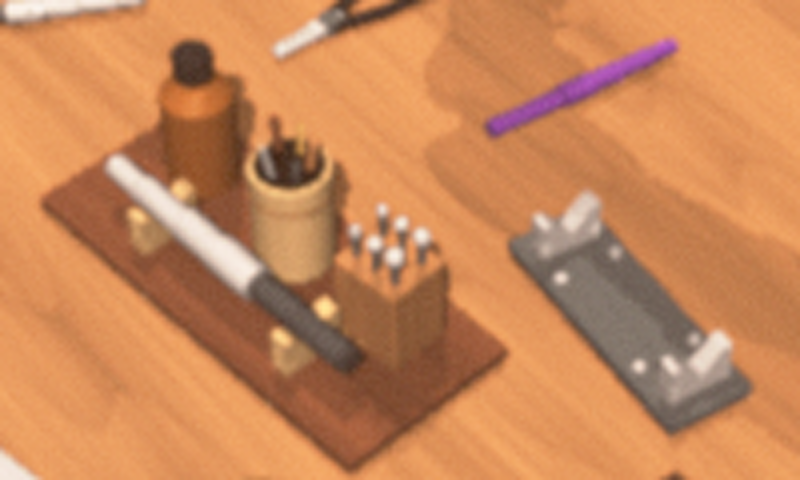

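```bash
cat > m1.py <<'E'
from h import *
T=lambda p:((p[0]+.5)/4-.5+230,(p[1]+.5)/4-.5+180)
S=lambda p:((p[0]+.5)/4-.5+210,(p[1]+.5)/4-.5+165)
np.set_printoptions(precision=4,suppress=True)
def fit(loc,w):
    loc=np.array(loc,float);w=np.array(w)[:,:2]
    a=loc-loc.mean(0);b=w-w.mean(0)
    th=np.arctan2((a[:,0]*b[:,1]-a[:,1]*b[:,0]).sum(),(a*b).sum())
    Rm=np.array([[np.cos(th),-np.sin(th)],[np.sin(th),np.cos(th)]])
    t=w.mean(0)-Rm@loc.mean(0);return t,th,np.abs(w-loc@Rm.T-t).max()
def box(x,y):return [(x,y),(x,-y),(-x,-y),(-x,y)]
print("rack top",fit(box(.07,.16),[onz("top",T(p),.012) for p in [(245,88),(730,38),(755,245),(275,303)]]))
print("rack scn",fit([(.07,-.16),(.07,.16),(-.07,.16)],[onz("scene",S(p),.012) for p in [(42,203),(350,468),(507,350)]]))
print("rest top",fit(box(.033,.095),[onz("top",T(p),.012) for p in [(92,358),(385,383),(376,487),(82,460)]]))
print("rest scn",fit([(.033,.095),(-.033,.095)],[onz("scene",S(p),.012) for p in [(675,432),(750,385)]]))
print("restsaddles", [onz("top",T(p),.036) for p in [(116,410),(346,430)]])
print("pot top",onz("top",T((509,177)),.097),"scn",onz("scene",S((291,172)),.097))
print("bottle",onz("top",T((680,158)),.125),"scn",onz("scene",S((192,50)),.125))
b=[onz("top",T(p),.107) for p in [(325,175),(353,171),(381,168),(331,214),(360,210),(387,208)]]
print("balls",np.mean(b,0),np.array(b)[:,:2].tolist())
b=[onz("scene",S(p),.107) for p in [(382,212),(401,224),(422,238),(355,231),(375,244),(395,257)]]
print("balls scn",np.mean(b,0))
print("block top",fit(box(.024,.027),[onz("top",T(p),.082) for p in [(308,168),(395,154),(405,228),(322,243)]]))
print("mandrel ends",[onz("top",T(p),z) for p,z in [((317,132),.04),((690,94),.04),((458,116),.04)]],[onz("scene",S(p),.04) for p in [(112,165),(352,357),(253,285)]])
t=cv2.imread("pics/top0.png");hsv=cv2.cvtColor(t,cv2.COLOR_BGR2HSV)
m=(t[:,:,2]<100).astype(np.uint8);m[:,270:]=0;m[:190]=0;m[270:]=0
c=max(cv2.findContours(m,0,1)[0],key=cv2.contourArea);r=cv2.minAreaRect(c);print("mat",r)
q=cv2.boxPoints(r);w=np.array([onz("top",p,.004) for p in q]);print(w, w.mean(0))
E
python3 m1.py
```

```text
rack top (array([ 0.612 , -0.2159]), np.float64(0.09903121722081192), np.float64(0.0027210577707498795))
rack scn (array([ 0.6172, -0.212 ]), np.float64(0.1028383872658157), np.float64(0.003793705460851199))
rest top (array([ 0.4482, -0.0391]), np.float64(-0.10295255882396676), np.float64(0.0005077859033124632))
rest scn (array([ 0.4586, -0.0392]), np.float64(-0.01647355803446423), np.float64(0.001327849318802865))
restsaddles [array([0.4554, 0.0337, 0.036 ]), array([ 0.4405, -0.1113,  0.036 ])]
pot top [ 0.59   -0.2135  0.097 ] scn [ 0.5949 -0.2091  0.097 ]
bottle [ 0.595  -0.3139  0.125 ] scn [ 0.5961 -0.3176  0.125 ]
balls [ 0.581  -0.1198  0.107 ] [[0.5910789386395809, -0.10109178427349287], [0.5932965380348155, -0.11810693276956775], [0.5948987278564337, -0.1351248286472433], [0.5670570812143954, -0.10441632103219758], [0.5692501673927385, -0.12198865775207562], [0.5702357839706578, -0.1383431373898747]]
balls scn [ 0.5839 -0.1195  0.107 ]
block top (array([ 0.5809, -0.1207]), np.float64(0.15035963126658594), np.float64(0.0012708248177901033))
mandrel ends [array([ 0.6317, -0.0954,  0.04  ]), array([ 0.6533, -0.3365,  0.04  ]), array([ 0.6409, -0.1864,  0.04  ])] [array([ 0.6568, -0.3365,  0.04  ]), array([ 0.6289, -0.0996,  0.04  ]), array([ 0.6435, -0.1879,  0.04  ])]
mat ((184.7084197998047, 230.82315063476562), (127.16315460205078, 56.63462448120117), 5.469095230102539)
[[0.5392 0.4025 0.004 ]
 [0.6898 0.3948 0.004 ]
 [0.6521 0.0591 0.004 ]
 [0.5024 0.0724 0.004 ]] [0.5959 0.2322 0.004 ]
```

```bash
cat >> h.py <<'E'
from scipy.spatial.transform import Slerp
def cur():
    s=env.get_state();q=s["orientation"];return s["tcp_pos"],R.from_quat(np.r_[q[1:],q[0]])
def down(yaw):
    c,s=np.cos(yaw),np.sin(yaw);return R.from_matrix(np.array([[c,s,0],[s,-c,0],[0,0,-1.]]))
def plan(wps,g,start=None):
    "wps: list of (pos,yaw,nrows); prints the rows"
    p,r=start or cur()
    for pos,yaw,n in wps:
        q=down(yaw);sl=Slerp([0,1],R.concatenate([r,q]));p0=p.copy();r0=r
        for i in range(1,n+1):
            pn=p0+(np.array(pos)-p0)*i/n;rn=sl(i/n)
            d=np.round(r.inv().apply(pn-p),4);w=np.round(np.degrees((r.inv()*rn).as_rotvec()),1)
            assert abs(d).max()<=.0625 and abs(w).max()<=10.7,(d,w)
            print(",".join(f"{v:g}" for v in [g,*d,*w]));p,r=pn,rn
def where():
    s=env.get_state();p,r=cur();x=r.as_matrix()[:,0];z=r.as_matrix()[:,2]
    print("t %.2f"%s["clock"],"tcp",p.round(4),"yaw %.3f"%np.arctan2(x[1],x[0]),"z",z.round(3),"gap %.4f"%s["finger_gap"],"F",s["wrist_force"].round(1),"q1,q6",s["joint_pos"][[0,5]].round(2))
E
python3 -c "
from h import *
plan([((.48,-.22,.245),-1.2577+2.93,15),((.581,-.1198,.2),-1.2577+2.93,5)],1)"
```

```text
Traceback (most recent call last):
  File "h.py", line 27, in plan
    assert abs(d).max()<=.0625 and abs(w).max()<=10.7,(d,w)
           ^^^^^^^^^^^^^^^^^^^^^^^^^^^^^^^^^^^^^^^^^^
AssertionError: (array([-0.0145, -0.0259, -0.0002]), array([ -0. ,  -0. , -11.2]))
```

```bash
python3 -c "
from h import *
plan([((.50,-.20,.245),1.70,17),((.581,-.12,.2),1.70,3)],1)"
```

```text
1,-0.0135,-0.0243,-0.0002,-0,-0,-10
1,-0.0091,-0.0263,-0.0002,-0,-0,-10
1,-0.0044,-0.0275,-0.0002,-0,-0,-10
1,0.0004,-0.0278,-0.0002,-0,-0,-10
1,0.0052,-0.0273,-0.0002,-0,-0,-10
1,0.0099,-0.026,-0.0002,-0,-0,-10
1,0.0142,-0.0239,-0.0002,-0,-0,-10
1,0.0181,-0.0211,-0.0002,-0,-0,-10
1,0.0215,-0.0176,-0.0002,-0,-0,-10
1,0.0242,-0.0136,-0.0002,-0,-0,-10
1,0.0262,-0.0092,-0.0002,-0,-0,-10
1,0.0274,-0.0046,-0.0002,-0,-0,-10
1,0.0278,0.0002,-0.0002,-0,-0,-10
1,0.0274,0.0051,-0.0002,-0,-0,-10
1,0.0261,0.0097,-0.0002,-0,-0,-10
1,0.024,0.0141,-0.0002,-0,-0,-10
1,0.0212,0.018,-0.0002,-0,-0,-10
1,0.023,0.0302,0.015,0,0,0
1,0.023,0.0302,0.015,0,0,0
1,0.023,0.0302,0.015,0,0,0
```

Emit:
carry_out:
  moves: [1,-0.0135,-0.0245,0,0,0,-10,1,-0.009,-0.0265,0,0,0,-10,1,-0.0045,-0.0275,0,0,0,-10,1,0.0005,-0.028,0,0,0,-10,1,0.005,-0.0275,0,0,0,-10]
  squeeze: 40

```text
clock: 0.72
tcp_pos: [0.2727, -0.4402, 0.2386]
orientation: [-0.003, 0.984, -0.179, -0.002]
wrist_force: [-0.2, -0.3, 0.4]
finger_gap: 0.0852
```

Emit:
carry_out:
  moves: [1,0.01,-0.026,0,0,0,-10,1,0.014,-0.024,0,0,0,-10,1,0.018,-0.021,0,0,0,-10,1,0.0215,-0.0175,0,0,0,-10,1,0.024,-0.0135,0,0,0,-10]

```text
clock: 1.35
tcp_pos: [0.3648, -0.33, 0.2371]
orientation: [-0.006, 0.963, 0.268, -0.001]
wrist_force: [0.8, 0.1, 0.6]
finger_gap: 0.0855
```

Emit:
carry_out:
  moves: [1,0.026,-0.009,0,0,0,-10,1,0.0275,-0.0045,0,0,0,-10,1,0.028,0,0,0,0,-10,1,0.0275,0.005,0,0,0,-10,1,0.026,0.01,0,0,0,-10]

```text
clock: 1.98
tcp_pos: [0.4536, -0.2166, 0.2359]
orientation: [-0.007, 0.75, 0.661, 0.002]
wrist_force: [0.0, -0.4, -0.4]
finger_gap: 0.0856
```

```bash
python3 -c "
from h import *
where()
plan([((.581,-.12,.17),1.70,5),((.581,-.12,.072),1.70,4)],1)"
```

```text
t 1.98 tcp [ 0.4536 -0.2166  0.2359] yaw 1.445 z [-0.007  0.013 -1.   ] gap 0.0856 F [ 0.  -0.4 -0.4] q1,q6 [-0.61 -0.48]
1,0.0222,0.023,0.0133,-0.1,-0.2,-2.9
1,0.021,0.0241,0.0132,-0.1,-0.2,-2.9
1,0.0198,0.0251,0.0132,-0.1,-0.2,-2.9
1,0.0186,0.026,0.0132,-0.1,-0.2,-2.9
1,0.0172,0.0269,0.0132,-0.1,-0.2,-2.9
1,-0,0,0.0245,-0,-0,0
1,-0,0,0.0245,-0,-0,-0
1,-0,0,0.0245,-0,-0,0
1,-0,0,0.0245,-0,-0,-0
```

Emit:
carry_out:
  moves: [1,0.022,0.023,0.013,-0.1,-0.2,-3,1,0.021,0.024,0.013,-0.1,-0.2,-3,1,0.02,0.025,0.013,-0.1,-0.2,-3,1,0.0185,0.026,0.013,-0.1,-0.2,-3,1,0.017,0.027,0.013,-0.1,-0.2,-3]

```text
clock: 2.6
tcp_pos: [0.5832, -0.1157, 0.1684]
orientation: [0.002, 0.654, 0.757, -0.002]
wrist_force: [0.5, -0.6, 0.9]
finger_gap: 0.0855
```

```bash
python3 -c "
from h import *
where()
for n in ('top','scene'):
  im=grab(n,n+'1');
a=cv2.imread('pics/top1.png')[150:300,260:460];b=cv2.imread('pics/scene1.png')[120:270,210:410]
cv2.imwrite('pics/v1.png',np.vstack([cv2.resize(i,None,fx=4,fy=2*2,interpolation=cv2.INTER_CUBIC)[:300*2] for i in (b,)]))
cv2.imwrite('pics/v1t.png',cv2.resize(a,None,fx=4,fy=4))
plan([((.581,-.12,.17),1.70,1),((.581,-.12,.072),1.70,4)],1)"
```

```text
t 2.60 tcp [ 0.5832 -0.1157  0.1684] yaw 1.717 z [ 0.    -0.004 -1.   ] gap 0.0855 F [ 0.5 -0.6  0.9] q1,q6 [-0.33 -0.47]
1,-0.0053,-0.0032,-0.0032,-0.1,0.2,1.1
1,-0,-0,0.0245,0,-0,0
1,-0,-0,0.0245,0,-0,-0
1,-0,-0,0.0245,0,-0,0
1,-0,-0,0.0245,0,-0,-0
```

View pics/v1.png

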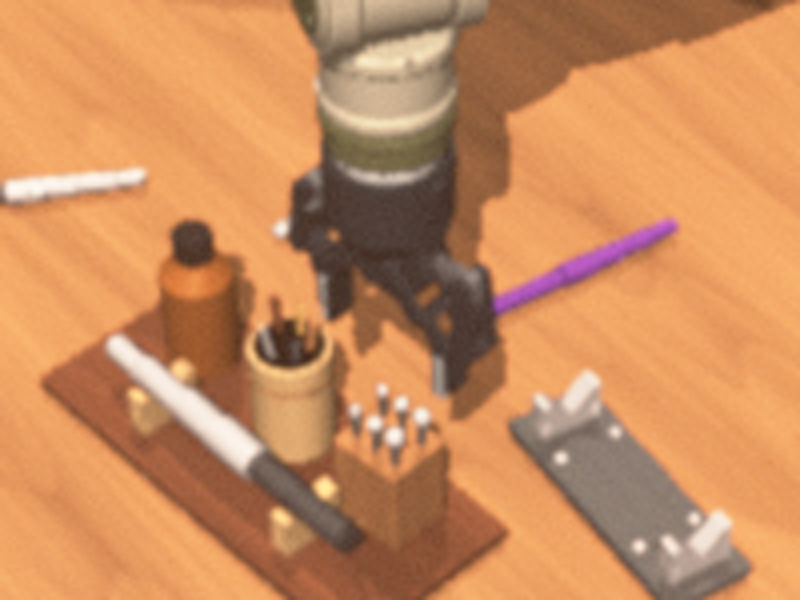

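The scene crop shows the open gripper above the punch stand, with fingertips at crop (333,315) and (448,390), midway between the stand's neighbours. I'll check the projection against this.

```bash
python3 -c "
from h import *
print(proj('scene',[(.5832,-.1157,z) for z in(.157,.163,.17)]))
print(proj('scene',[(.581,-.12,z) for z in(.107,.012)]), 'balls mean px', np.mean([(382,212),(401,224),(422,238),(355,231),(375,244),(395,257)],0)/4+[210,165])"
```

```text
[[307.52079573 209.88604685]
 [307.48074207 208.14683907]
 [307.43368337 206.10345894]]
[[307.5084821  222.55509526]
 [308.09417656 247.36187551]] balls mean px [307.08333333 223.58333333]
```

Emit:
carry_out:
  moves: [1,-0.005,-0.003,0,-0.1,0.2,1.1,1,0,0,0.025,0,0,0,1,0,0,0.025,0,0,0,1,0,0,0.02,0,0,0,1,0,0,0,0,0,0]

```text
clock: 3.32
tcp_pos: [0.5783, -0.124, 0.0968]
orientation: [-0.0, 0.664, 0.748, -0.0]
wrist_force: [-0.4, 0.8, -0.3]
finger_gap: 0.0853
```

```bash
python3 -c "
from h import *
where()
plan([((.582,-.12,.058),1.70,2)],1)"
```

```text
t 3.33 tcp [ 0.5783 -0.124   0.0968] yaw 1.689 z [-0.  0. -1.] gap 0.0853 F [-0.4  0.8 -0.3] q1,q6 [-0.35 -0.47]
1,0.0017,0.0021,0.0194,-0,-0,-0.3
1,0.0017,0.0021,0.0194,-0,-0,-0.3
```

Emit:
carry_out:
  moves: [1,0.002,0.002,0.02,0,0,-0.3,1,0.0017,0.002,0.0205,0,0,-0.3,1,0,0,0,0,0,0,1,0,0,0,0,0,0,1,0,0,0,0,0,0]

```text
clock: 3.95
tcp_pos: [0.5836, -0.124, 0.0626]
orientation: [0.004, 0.662, 0.749, 0.001]
wrist_force: [-0.2, 0.6, -0.5]
finger_gap: 0.0854
```

```bash
python3 -c "
from h import *
where()
im=grab('scene','scene2')
cv2.imwrite('pics/v2.png',cv2.resize(im[170:270,250:370],None,fx=6,fy=6,interpolation=cv2.INTER_CUBIC))"
```

```text
t 3.95 tcp [ 0.5836 -0.124   0.0626] yaw 1.694 z [ 0.008 -0.003 -1.   ] gap 0.0854 F [-0.2  0.6 -0.5] q1,q6 [-0.34 -0.47]
```

View pics/v2.png

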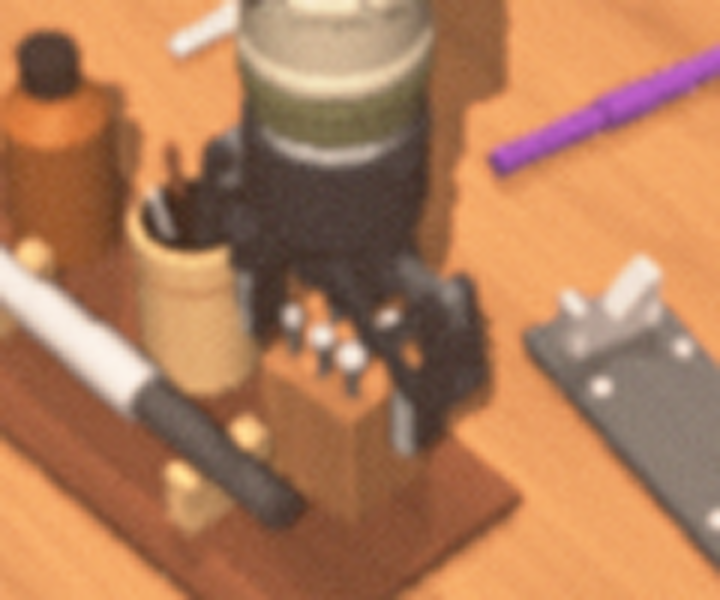

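The fingers straddle the block with clearance from the pot, and the palm is above the balls. The TCP is about 4 mm off in y, so I'll correct that and then close.

```bash
python3 -c "
from h import *
plan([((.5815,-.12,.057),1.70,1)],1)"
```

```text
1,0.0043,-0.0018,0.0057,0.4,0.2,-0.4
```

Emit:
carry_out:
  moves: [1,0.0043,-0.0018,0.0057,0.4,0.2,-0.4,1,0,0,0,0,0,0,1,0,0,0,0,0,0,1,0,0,0,0,0,0,1,0,0,0,0,0,0]

```text
clock: 4.62
tcp_pos: [0.5819, -0.1199, 0.0576]
orientation: [0.001, 0.659, 0.752, 0.0]
wrist_force: [-0.2, 0.4, 0.2]
finger_gap: 0.0855
```

```bash
python3 -c "
from h import *
where();plan([((.5815,-.12,.057),1.70,1)],1)"
```

```text
t 4.62 tcp [ 0.5819 -0.1199  0.0576] yaw 1.702 z [ 0.001 -0.001 -1.   ] gap 0.0855 F [-0.2  0.4  0.2] q1,q6 [-0.34 -0.47]
1,-0.0001,-0.0005,0.0006,0.1,0.1,0.1
```

Good. I'll close (gap should stop at about 54 mm) and lift.

Emit:
carry_out:
  moves: [-1,0,0,0,0,0,0,-1,0,0,0,0,0,0,-1,0,0,0,0,0,0,-1,0,0,0,0,0,0,-1,0,0,0,0,0,0]
  squeeze: 30

```text
clock: 5.25
tcp_pos: [0.5822, -0.1202, 0.0578]
orientation: [0.001, 0.659, 0.752, 0.0]
wrist_force: [0.5, -0.4, 0.1]
finger_gap: 0.0531
```

```bash
python3 -c "
from h import *
where();P=(.5815,-.12,.057)
plan([((.5815,-.12,.11),1.70,3),((.605,.1,.11),1.67,4),((.605,.32,.11),1.67,4),((.605,.32,.08),1.67,3)],-1)"
```

```text
t 5.25 tcp [ 0.5822 -0.1202  0.0578] yaw 1.701 z [ 0.002 -0.002 -1.   ] gap 0.0531 F [ 0.5 -0.4  0.1] q1,q6 [-0.34 -0.47]
-1,0,-0.0002,-0.0174,0,0,0
-1,0.0001,-0.0002,-0.0174,0,0,0
-1,0.0001,-0.0002,-0.0174,0,0,0
-1,0.0538,0.0129,0,-0,-0,0.4
-1,0.0539,0.0125,0,-0,-0,0.4
-1,0.054,0.0121,0,-0,-0,0.4
-1,0.0541,0.0117,0,-0,-0,0.4
-1,0.0547,0.0054,-0,-0,0,-0
-1,0.0547,0.0054,-0,-0,0,-0
-1,0.0547,0.0054,-0,-0,0,-0
-1,0.0547,0.0054,-0,-0,0,-0
-1,-0,0,0.01,-0,-0,-0
-1,-0,0,0.01,-0,-0,0
-1,-0,0,0.01,-0,-0,-0
```

Emit:
carry_out:
  moves: [-1,0,0,-0.01,0,0,0,-1,0,0,-0.02,0,0,0,-1,0,0,-0.022,0,0,0,-1,0.03,0.007,0,0,0,0,-1,0.055,0.013,0,0,0,0]

```text
clock: 5.88
tcp_pos: [0.5901, -0.0347, 0.112]
orientation: [0.0, 0.662, 0.749, -0.001]
wrist_force: [0.4, 0.3, -1.9]
finger_gap: 0.0536
```

Emit:
carry_out:
  moves: [-1,0.055,0.013,0,0,0,0,-1,0.055,0.013,0,0,0,0,-1,0.055,0.0135,0,0,0,0,-1,0.055,0.0125,0,0,0,0,-1,0.055,0.0125,0,0,0,0]

```text
clock: 6.5
tcp_pos: [0.6207, 0.2538, 0.1139]
orientation: [0.001, 0.663, 0.748, -0.0]
wrist_force: [0.4, -0.1, -2.0]
finger_gap: 0.0532
```

```bash
python3 -c "
from h import *
where()
plan([((.605,.32,.1),1.70,3),((.605,.32,.06),1.70,2)],-1)"
```

```text
t 6.50 tcp [0.6207 0.2538 0.1139] yaw 1.691 z [ 0.001 -0.002 -1.   ] gap 0.0532 F [ 0.4 -0.1 -2. ] q1,q6 [0.27 0.15]
-1,0.0225,-0.0025,0.0046,0,0,-0.2
-1,0.0226,-0.0025,0.0046,0,0,-0.2
-1,0.0226,-0.0024,0.0046,0,0,-0.2
-1,-0,0,0.02,-0,-0,0
-1,-0,0,0.02,-0,-0,-0
```

Emit:
carry_out:
  moves: [-1,0.0225,-0.0025,0.0045,0,0,-0.2,-1,0.0225,-0.0025,0.0045,0,0,-0.2,-1,0.0225,-0.0025,0.0045,0,0,-0.2,-1,0,0,0.02,0,0,0,-1,0,0,0.012,0,0,0]

```text
clock: 7.12
tcp_pos: [0.6025, 0.326, 0.0676]
orientation: [0.001, 0.657, 0.754, -0.001]
wrist_force: [-0.2, -0.0, -3.2]
finger_gap: 0.0539
```

```bash
python3 -c "
from h import *
where()
plan([((.605,.32,.06),1.70,2)],-1)"
```

```text
t 7.12 tcp [0.6025 0.326  0.0676] yaw 1.707 z [ 0.    -0.002 -1.   ] gap 0.0539 F [-0.2 -0.  -3.2] q1,q6 [0.38 0.24]
-1,-0.0031,0.0008,0.0038,-0,0.1,0.2
-1,-0.0031,0.0009,0.0038,-0,0.1,0.2
```

Emit:
carry_out:
  moves: [-1,0,0,0.008,-0.1,0.1,0.2,-1,0,0,0.005,0,0,0,-1,0,0,0.002,0,0,0,-1,0,0,0,0,0,0,-1,0,0,0,0,0,0]

```text
clock: 7.75
tcp_pos: [0.603, 0.3243, 0.052]
orientation: [0.001, 0.66, 0.752, 0.0]
wrist_force: [-0.4, 0.2, -1.9]
finger_gap: 0.0533
```

Emit:
carry_out:
  moves: [-1,0,0,0.0015,0,0,0,-1,0,0,0.001,0,0,0,-1,0,0,0,0,0,0,-1,0,0,0,0,0,0,-1,0,0,0,0,0,0]

```text
clock: 8.38
tcp_pos: [0.6034, 0.3245, 0.0502]
orientation: [0.001, 0.66, 0.752, 0.001]
wrist_force: [0.2, 0.2, -2.0]
finger_gap: 0.0535
```

```bash
python3 -c "
from h import *
where()"
```

```text
t 8.38 tcp [0.6034 0.3245 0.0502] yaw 1.701 z [ 0.003  0.    -1.   ] gap 0.0535 F [ 0.2  0.2 -2. ] q1,q6 [0.38 0.25]
```

Emit:
carry_out:
  moves: [-1,0,0,0.001,0,0,0,-1,0,0,0,0,0,0,0,0,0,0,0,0,0,1,0,0,0,0,0,0,1,0,0,0,0,0,0]

```text
clock: 9.0
tcp_pos: [0.6042, 0.3249, 0.0504]
orientation: [0.001, 0.66, 0.752, 0.002]
wrist_force: [0.3, -1.3, -0.4]
finger_gap: 0.0854
```

```bash
python3 -c "
from h import *
where()
Y=1.685
plan([((.603,.322,.17),Y,3)],1)
plan([((.5985,.15,.17),Y,3),((.5915,-.05,.17),Y,4),((.588,-.21,.17),Y,3),((.59,-.2135,.08),Y,3)],1,(np.array([.603,.322,.17]),down(1.70)))"
```

```text
t 9.00 tcp [0.6042 0.3249 0.0504] yaw 1.701 z [ 0.005  0.001 -1.   ] gap 0.0854 F [ 0.3 -1.3 -0.4] q1,q6 [0.38 0.25]
1,-0.0009,-0.0003,-0.0399,0.1,-0,0.3
1,-0.0009,-0.0004,-0.0399,0.1,-0,0.3
1,-0.0009,-0.0004,-0.0399,0.1,-0,0.3
1,-0.0567,-0.0089,0,0,0,0.3
1,-0.0567,-0.0086,0,0,0,0.3
1,-0.0567,-0.0083,0,0,0,0.3
1,-0.0495,-0.0074,0,0,0,0
1,-0.0495,-0.0074,0,0,0,0
1,-0.0495,-0.0074,0,0,0,0
1,-0.0495,-0.0074,0,0,0,0
1,-0.0529,-0.0072,0,0,0,0
1,-0.0529,-0.0072,0,0,0,0
1,-0.0529,-0.0072,0,0,0,0
1,-0.0012,0.0005,0.03,0,0,0
1,-0.0012,0.0005,0.03,0,0,0
1,-0.0012,0.0005,0.03,0,0,0
```

Emit:
carry_out:
  moves: [1,0,0,-0.03,0,0,0.2,1,0,0,-0.045,0,0,0.2,1,0,0,-0.045,0,0,0.2,1,-0.055,-0.0085,0,0,0,0.2,1,-0.055,-0.0085,0,0,0,0.2]

```text
clock: 9.62
tcp_pos: [0.6009, 0.2153, 0.1745]
orientation: [0.003, 0.664, 0.748, 0.003]
wrist_force: [0.7, -0.5, 0.1]
finger_gap: 0.0854
```

Emit:
carry_out:
  moves: [1,-0.055,-0.008,0,0,0,0.2,1,-0.055,-0.008,0,0,0,0.2,1,-0.055,-0.008,0,0,0,0,1,-0.055,-0.008,0,0,0,0,1,-0.055,-0.008,0,0,0,0]

```text
clock: 10.25
tcp_pos: [0.5935, -0.0706, 0.1772]
orientation: [0.006, 0.666, 0.746, 0.006]
wrist_force: [0.1, 0.1, 0.3]
finger_gap: 0.0852
```

```bash
python3 -c "
from h import *
where()
plan([((.591,-.213,.165),1.685,4),((.591,-.213,.16),1.685,1)],1)"
```

```text
t 10.25 tcp [ 0.5935 -0.0706  0.1772] yaw 1.685 z [ 0.017  0.001 -1.   ] gap 0.0852 F [0.1 0.1 0.3] q1,q6 [-0.26 -0.37]
1,-0.0353,-0.0047,0.003,0.2,0,-0
1,-0.0353,-0.0047,0.003,0.2,0,-0
1,-0.0353,-0.0047,0.003,0.2,0,-0
1,-0.0353,-0.0047,0.003,0.2,0,-0
1,-0,0,0.005,-0,-0,-0
```

Emit:
carry_out:
  moves: [1,-0.035,-0.0045,0.003,0.3,0,0,1,-0.035,-0.0045,0.003,0.3,0,0,1,-0.035,-0.0045,0.003,0.3,0,0,1,-0.03,-0.0045,0.003,0.2,0,0,1,0,0,0.002,0,0,0]

```text
clock: 10.88
tcp_pos: [0.5909, -0.2169, 0.1648]
orientation: [0.002, 0.668, 0.744, -0.001]
wrist_force: [-0.3, -0.2, -0.2]
finger_gap: 0.0854
```

```bash
python3 -c "
from h import *
where()
im=grab('top','top3');g=grab('scene','scene3')
u=proj('top',[(.604,.325,.107)])[0].astype(int);v=proj('scene',[(.604,.325,.107)])[0].astype(int);print(u,v)
f=lambda i,c:cv2.resize(i[c[1]-25:c[1]+25,c[0]-30:c[0]+30],None,fx=6,fy=6,interpolation=cv2.INTER_CUBIC)
k=f(g,proj('scene',[(.59,-.2135,.097)])[0].astype(int)); print(proj('scene',[(.59,-.2135,.097)])[0].astype(int))
cv2.imwrite('pics/v3.png',np.hstack([f(im,u),f(g,v)]));cv2.imwrite('pics/v3b.png',k)
plan([((.591,-.213,.13),1.685,2)],1)"
```

```text
t 10.88 tcp [ 0.5909 -0.2169  0.1648] yaw 1.678 z [ 0.002 -0.003 -1.   ] gap 0.0854 F [-0.3 -0.2 -0.2] q1,q6 [-0.48 -0.59]
[134 220] [428 352]
[282 205]
1,0.0008,0.0002,0.0173,0,0.1,-0.1
1,0.0008,0.0002,0.0173,0,0.1,-0.1
```

View pics/v3.png

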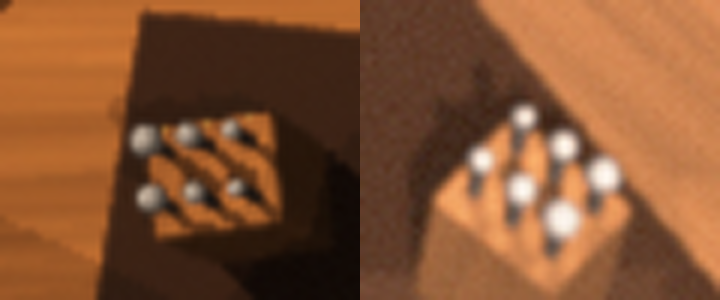

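```bash
python3 -c "
from m1 import fit,box
from h import *
T=lambda p:((p[0]+.5)/6-.5+104,(p[1]+.5)/6-.5+195)
S=lambda p:((p[0]+.5)/6-.5+398,(p[1]+.5)/6-.5+327)
print('-----');z=.004+.095
b=np.array([onz('top',T(p),z) for p in [(146,140),(190,134),(233,129),(151,198),(196,193),(239,187)]]);print(b.mean(0),b.tolist())
print(np.mean([onz('scene',S(p),z) for p in [(165,117),(204,146),(243,175),(121,160),(160,190),(202,218)]],0))
print(fit(box(.024,.027),[onz('top',T(p),.074) for p in [(148,126),(268,112),(280,218),(158,240)]]))
"|sed -n '/----/,$p'
```

```text
-----
[0.6027 0.3261 0.099 ] [[0.6126486134499142, 0.3453169660139668, 0.09899999999999998], [0.6148757781898913, 0.32755623862374095, 0.09899999999999998], [0.6166956267427828, 0.310172726763876, 0.09899999999999998], [0.588650582381766, 0.3423155487379492, 0.09899999999999998], [0.5904438310628762, 0.32418378616868987, 0.09899999999999998], [0.5926627284529513, 0.3068646717443143, 0.09899999999999998]]
[0.6047 0.3258 0.099 ]
(array([0.603 , 0.3265]), np.float64(0.13582689583064655), np.float64(0.0020697017335374324))
```

View pics/v3b.png

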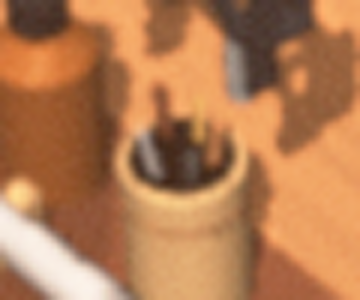

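```bash
python3 -c "
from h import *
print(onz('scene',(183.5/6+252,160/6+180),.097))
where();plan([((.592,-.2135,.14),1.675,1)],1)"
```

```text
[ 0.5924956  -0.21159511  0.097     ]
t 10.97 tcp [ 0.5907 -0.2146  0.1647] yaw 1.680 z [ 0.001 -0.002 -1.   ] gap 0.0854 F [0.2 0.8 0.1] q1,q6 [-0.48 -0.58]
1,0.001,0.0013,0.0247,0.1,0.1,0.3
```

Emit:
carry_out:
  moves: [1,0.001,0.0005,0.025,0.1,0.1,0.3,1,0,0,0.03,0,0,0,1,0,0,0.025,0,0,0,1,0,0,0.013,0,0,0,1,0,0,0,0,0,0]

```text
clock: 11.6
tcp_pos: [0.593, -0.2075, 0.072]
orientation: [0.001, 0.667, 0.745, 0.001]
wrist_force: [-1.0, -0.3, 0.5]
finger_gap: 0.0848
```

```bash
python3 -c "
from h import *
where();plan([((.591,-.2135,.068),1.675,1)],1)"
```

```text
t 11.60 tcp [ 0.593  -0.2075  0.072 ] yaw 1.682 z [ 0.003 -0.001 -1.   ] gap 0.0848 F [-1.  -0.3  0.5] q1,q6 [-0.46 -0.58]
1,-0.0058,-0.0026,0.004,0.2,0.1,0.4
```

Emit:
carry_out:
  moves: [1,-0.0058,-0.0026,0.004,0.2,0.1,0.4,1,0,0,0,0,0,0,1,0,0,0,0,0,0,1,0,0,0,0,0,0,1,0,0,0,0,0,0]

```text
clock: 12.22
tcp_pos: [0.5931, -0.2148, 0.0713]
orientation: [0.002, 0.669, 0.743, 0.001]
wrist_force: [-1.1, 1.3, 0.9]
finger_gap: 0.0854
```

```bash
python3 -c "
from h import *
where();plan([((.591,-.2135,.068),1.675,1)],1)"
```

```text
t 12.22 tcp [ 0.5931 -0.2148  0.0713] yaw 1.675 z [ 0.004 -0.002 -1.   ] gap 0.0854 F [-1.1  1.3  0.9] q1,q6 [-0.47 -0.58]
1,0.0015,-0.002,0.0033,0.2,0.1,-0
```

Emit:
carry_out:
  moves: [1,0.0013,-0.001,0,0.2,0.1,0,1,0,0,0,0,0,0,-1,0,0,0,0,0,0,-1,0,0,0,0,0,0,-1,0,0,0,0,0,0]

```text
clock: 12.85
tcp_pos: [0.5921, -0.2137, 0.0717]
orientation: [0.001, 0.669, 0.743, -0.0]
wrist_force: [-0.3, 0.4, -2.1]
finger_gap: 0.0554
```

```bash
python3 -c "
from h import *
where()"
```

```text
t 12.85 tcp [ 0.5921 -0.2137  0.0717] yaw 1.675 z [ 0.001 -0.001 -1.   ] gap 0.0554 F [-0.3  0.4 -2.1] q1,q6 [-0.47 -0.58]
```

Emit:
carry_out:
  moves: [-1,0,0,-0.01,0,0,0,-1,0,0,-0.018,0,0,0,-1,0,0,-0.018,0,0,0,-1,0.03,0.003,0,0,0,0,-1,0.055,0.0065,0,0,0,0]

```text
clock: 13.48
tcp_pos: [0.5919, -0.1295, 0.1191]
orientation: [-0.001, 0.672, 0.741, -0.0]
wrist_force: [1.0, 0.2, -3.0]
finger_gap: 0.0552
```

Emit:
carry_out:
  moves: [-1,0.055,0.0065,0,0,0,0,-1,0.055,0.0065,0,0,0,0,-1,0.055,0.0065,0,0,0,0,-1,0.055,0.0065,0,0,0,0,-1,0.055,0.0065,0,0,0,0]

```text
clock: 14.1
tcp_pos: [0.5969, 0.1551, 0.1212]
orientation: [-0.001, 0.673, 0.74, -0.0]
wrist_force: [1.8, 0.6, -2.8]
finger_gap: 0.0551
```

```bash
python3 -c "
from h import *
where();plan([((.60,.222,.112),1.675,2),((.60,.222,.08),1.675,3)],-1)"
```

```text
t 14.10 tcp [0.5969 0.1551 0.1212] yaw 1.665 z [-0.001  0.001 -1.   ] gap 0.0551 F [ 1.8  0.6 -2.8] q1,q6 [0.12 0.03]
-1,0.0331,0.0047,0.0046,-0,-0,-0.3
-1,0.0331,0.0049,0.0046,-0,-0,-0.3
-1,0,-0,0.0107,0,0,-0
-1,0,-0,0.0107,0,0,-0
-1,0,-0,0.0107,0,0,0
```

Emit:
carry_out:
  moves: [-1,0.03,0.004,0.0045,0,0,-0.3,-1,0.023,0.004,0.0045,0,0,-0.3,-1,0,0,0.015,0,0,0,-1,0,0,0.015,0,0,0,-1,0,0,0.008,0,0,0]

```text
clock: 14.72
tcp_pos: [0.598, 0.2145, 0.0731]
orientation: [-0.001, 0.666, 0.746, -0.0]
wrist_force: [-0.4, -0.0, -2.2]
finger_gap: 0.0553
```

```bash
python3 -c "
from h import *
where();plan([((.60,.215,.08),1.675,1)],-1)"
```

```text
t 14.72 tcp [0.598  0.2145 0.0731] yaw 1.683 z [-0.002  0.001 -1.   ] gap 0.0553 F [-0.4 -0.  -2.2] q1,q6 [0.22 0.11]
-1,0.0002,0.0021,-0.0069,-0.1,-0.1,0.5
```

Emit:
carry_out:
  moves: [-1,0,0,0.004,-0.1,-0.1,0.5,-1,0,0,0.003,0,0,0,-1,0,0,0.0015,0,0,0,-1,0,0,0,0,0,0,-1,0,0,0,0,0,0]

```text
clock: 15.35
tcp_pos: [0.5983, 0.2122, 0.0644]
orientation: [0.0, 0.671, 0.741, -0.0]
wrist_force: [-0.4, -1.0, -3.0]
finger_gap: 0.0554
```

Emit:
carry_out:
  moves: [-1,0,0,0.001,0,0,0,-1,0,0,0.0003,0,0,0,-1,0,0,0,0,0,0,-1,0,0,0,0,0,0,-1,0,0,0,0,0,0]

```text
clock: 15.98
tcp_pos: [0.5986, 0.2124, 0.0637]
orientation: [0.001, 0.671, 0.741, -0.0]
wrist_force: [-0.4, 0.2, -1.0]
finger_gap: 0.055
```

```bash
python3 -c "
from h import *
where()"
```

```text
t 15.97 tcp [0.5986 0.2124 0.0637] yaw 1.670 z [ 0.001 -0.001 -1.   ] gap 0.0550 F [-0.4  0.2 -1. ] q1,q6 [0.22 0.12]
```

Emit:
carry_out:
  moves: [-1,0,0,0.0006,0,0,0,0.5,0,0,0,0,0,0,1,0,0,0,0,0,0,1,0,0,0,0,0,0,1,0,0,-0.03,0,0,0]

```text
clock: 16.6
tcp_pos: [0.5974, 0.2122, 0.0918]
orientation: [-0.0, 0.671, 0.741, -0.001]
wrist_force: [-0.1, -0.5, -0.2]
finger_gap: 0.0857
```

```bash
python3 -c "
from h import *
where();plan([((.598,.21,.165),1.675,2),((.597,-.05,.175),1.675,5),((.5955,-.316,.17),1.675,5)],1)"
```

```text
t 16.60 tcp [0.5974 0.2122 0.0918] yaw 1.670 z [-0.002 -0.002 -1.   ] gap 0.0857 F [-0.1 -0.5 -0.2] q1,q6 [0.22 0.12]
1,-0.0012,0.0001,-0.0366,-0.1,0,-0.1
1,-0.0012,0.0001,-0.0366,-0.1,0,-0.1
1,-0.0517,-0.0056,-0.002,0,-0,0
1,-0.0517,-0.0056,-0.002,0,-0,0
1,-0.0517,-0.0056,-0.002,0,-0,-0
1,-0.0517,-0.0056,-0.002,0,-0,0
1,-0.0517,-0.0056,-0.002,0,-0,-0
1,-0.0529,-0.0058,0.001,0,0,-0
1,-0.0529,-0.0058,0.001,0,0,-0
1,-0.0529,-0.0058,0.001,0,0,-0
1,-0.0529,-0.0058,0.001,0,0,-0
1,-0.0529,-0.0058,0.001,0,0,-0
```

Emit:
carry_out:
  moves: [1,-0.001,0,-0.037,-0.1,0,0,1,-0.001,0,-0.037,-0.1,0,0,1,-0.052,-0.0055,-0.002,0,0,0,1,-0.052,-0.0055,-0.002,0,0,0,1,-0.052,-0.0055,-0.002,0,0,0]

```text
clock: 17.23
tcp_pos: [0.5994, 0.054, 0.1771]
orientation: [0.003, 0.668, 0.744, 0.003]
wrist_force: [0.2, -0.1, -0.8]
finger_gap: 0.0855
```

Emit:
carry_out:
  moves: [1,-0.052,-0.0055,0,0,0,0,1,-0.052,-0.0055,0,0,0,0,1,-0.052,-0.0055,0,0,0,0,1,-0.052,-0.0055,0,0,0,0,1,-0.052,-0.0055,0,0,0,0]

```text
clock: 17.85
tcp_pos: [0.6002, -0.216, 0.1784]
orientation: [0.005, 0.668, 0.744, 0.004]
wrist_force: [1.0, 0.3, 0.1]
finger_gap: 0.0856
```

```bash
python3 -c "
from h import *
where();plan([((.5955,-.316,.17),1.675,3)],1)"
```

```text
t 17.85 tcp [ 0.6002 -0.216   0.1784] yaw 1.679 z [ 0.013 -0.001 -1.   ] gap 0.0856 F [1.  0.3 0.1] q1,q6 [-0.47 -0.58]
1,-0.033,-0.0052,0.0028,0.2,0,0.1
1,-0.033,-0.0052,0.0028,0.2,0,0.1
1,-0.033,-0.0051,0.0028,0.2,0,0.1
```

Emit:
carry_out:
  moves: [1,-0.033,-0.005,0.003,0.3,0,0.1,1,-0.033,-0.005,0.003,0.3,0,0.1,1,-0.03,-0.005,0.003,0.2,0,0.1,1,0,0,0.01,0,0,0,1,0,0,0,0,0,0]

```text
clock: 18.48
tcp_pos: [0.5944, -0.3211, 0.1578]
orientation: [0.0, 0.672, 0.74, -0.001]
wrist_force: [0.3, -0.1, -0.5]
finger_gap: 0.0855
```

```bash
python3 -c "
from h import *
where();g=grab('scene','scene4')
u=proj('scene',[(.5955,-.317,.125)])[0].astype(int);print(u)
cv2.imwrite('pics/v4.png',cv2.resize(g[u[1]-35:u[1]+65,u[0]-50:u[0]+80],None,fx=5,fy=5,interpolation=cv2.INTER_CUBIC))
plan([((.5955,-.317,.14),1.675,1)],1)"
```

```text
t 18.48 tcp [ 0.5944 -0.3211  0.1578] yaw 1.667 z [-0.001 -0.002 -1.   ] gap 0.0855 F [ 0.3 -0.1 -0.5] q1,q6 [-0.61 -0.71]
[257 177]
1,0.0042,0.0012,0.0185,-0,0.2,-0.4
```

View pics/v4.png

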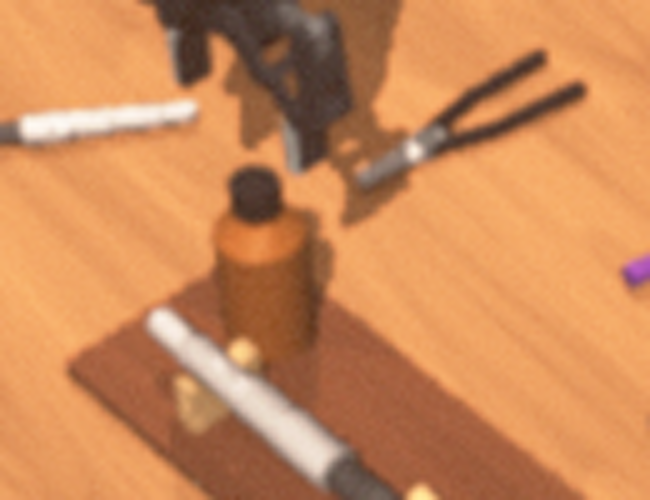

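The fingers hang clear behind the cap. Cap top is at crop (256,183), and the body spans columns 217–317. I'll compare these with the projections.

```bash
python3 -c "
from h import *
print((proj('scene',[(.5955,-.317,z) for z in (.125,.09,.05,.012)])-[207,142])*5)
print(onz('scene',(207+255.5/5,142+182/5),.125))
t=cv2.imread('pics/top0.png')
print((proj('top',[(.5955,-.317,z) for z in (.125,.09,.05,.012)])-[230,180])*4)"
```

```text
[[254.66187867 175.79807711]
 [259.92794873 224.19402696]
 [265.73122359 277.52696698]
 [271.04306433 326.34355605]]
[ 0.59782682 -0.3127263   0.125     ]
[[683.61357955 155.53487774]
 [674.21663954 166.44211073]
 [664.11290731 178.16973284]
 [655.0879907  188.64515016]]
```

Emit:
carry_out:
  moves: [1,0.005,0.0015,0.025,0,0.2,-0.4,1,0,0,0.03,0,0,0,1,0,0,0.02,0,0,0,1,0,0,0.01,0,0,0,1,0,0,0,0,0,0]

```text
clock: 19.15
tcp_pos: [0.5984, -0.3112, 0.0749]
orientation: [0.002, 0.667, 0.745, 0.001]
wrist_force: [1.0, -0.1, -0.9]
finger_gap: 0.0854
```

```bash
python3 -c "
from h import *
where();plan([((.596,-.315,.067),1.675,1)],1)"
```

```text
t 19.15 tcp [ 0.5984 -0.3112  0.0749] yaw 1.682 z [ 0.003 -0.002 -1.   ] gap 0.0854 F [ 1.  -0.1 -0.9] q1,q6 [-0.6  -0.71]
1,-0.0035,-0.0029,0.0079,0.2,0.1,0.4
```

Emit:
carry_out:
  moves: [1,-0.0035,-0.003,0.008,0.2,0.1,0.4,1,0,0,0,0,0,0,1,0,0,0,0,0,0,1,0,0,0,0,0,0,1,0,0,0,0,0,0]

```text
clock: 19.77
tcp_pos: [0.5974, -0.3163, 0.0697]
orientation: [0.002, 0.67, 0.743, 0.0]
wrist_force: [-0.3, -0.4, -0.1]
finger_gap: 0.0856
```

```bash
python3 -c "
from h import *
where();plan([((.596,-.315,.067),1.675,1)],1)"
```

```text
t 19.77 tcp [ 0.5974 -0.3163  0.0697] yaw 1.675 z [ 0.004 -0.003 -1.   ] gap 0.0856 F [-0.3 -0.4 -0.1] q1,q6 [-0.61 -0.71]
1,0.0014,-0.0013,0.0026,0.2,0.2,-0
```

Emit:
carry_out:
  moves: [1,0.0014,-0.001,0.0026,0.2,0.2,0,1,0,0,0,0,0,0,-1,0,0,0,0,0,0,-1,0,0,0,0,0,0,-1,0,0,0,0,0,0]

```text
clock: 20.4
tcp_pos: [0.5964, -0.3152, 0.0672]
orientation: [0.0, 0.67, 0.743, -0.0]
wrist_force: [0.3, -0.0, 1.4]
finger_gap: 0.0513
```

```bash
python3 -c "
from h import *
where()"
```

```text
t 20.40 tcp [ 0.5964 -0.3152  0.0672] yaw 1.674 z [ 0. -0. -1.] gap 0.0513 F [ 0.3 -0.   1.4] q1,q6 [-0.6  -0.71]
```

Emit:
carry_out:
  moves: [-1,0,0,-0.01,0,0,0,-1,0,0,-0.018,0,0,0,-1,0,0,-0.018,0,0,0,-1,0.03,0.003,0,0,0,0,-1,0.055,0.005,0,0,0,0]

```text
clock: 21.02
tcp_pos: [0.595, -0.2315, 0.1149]
orientation: [-0.0, 0.672, 0.741, -0.0]
wrist_force: [0.5, 0.9, -1.9]
finger_gap: 0.0511
```

Emit:
carry_out:
  moves: [-1,0.055,0.005,0,0,0,0,-1,0.055,0.005,0,0,0,0,-1,0.055,0.005,0,0,0,0,-1,0.055,0.005,0,0,0,0,-1,0.055,0.005,0,0,0,0]

```text
clock: 21.65
tcp_pos: [0.5925, 0.0524, 0.1175]
orientation: [0.0, 0.673, 0.74, 0.001]
wrist_force: [0.4, 0.8, -2.0]
finger_gap: 0.0512
```

```bash
python3 -c "
from h import *
where();plan([((.59,.106,.112),1.674,2),((.59,.106,.08),1.674,3)],-1)"
```

```text
t 21.65 tcp [0.5925 0.0524 0.1175] yaw 1.666 z [ 0.001  0.001 -1.   ] gap 0.0512 F [ 0.4  0.8 -2. ] q1,q6 [-0.05 -0.14]
-1,0.0268,0.0013,0.0028,0,-0,-0.2
-1,0.0268,0.0014,0.0028,0,-0,-0.2
-1,-0,-0,0.0107,0,-0,0
-1,-0,-0,0.0107,0,-0,-0
-1,-0,-0,0.0107,0,-0,-0
```

Emit:
carry_out:
  moves: [-1,0.027,0.0015,0.003,0,0,-0.2,-1,0.02,0.0015,0.003,0,0,-0.2,-1,0,0,0.016,0,0,0,-1,0,0,0.015,0,0,0,-1,0,0,0.008,0,0,0]

```text
clock: 22.28
tcp_pos: [0.5899, 0.1051, 0.0721]
orientation: [0.0, 0.668, 0.744, 0.001]
wrist_force: [-1.1, -0.2, -2.7]
finger_gap: 0.0511
```

Emit:
carry_out:
  moves: [-1,0,0,0.002,0,0,0,-1,0,0,0.001,0,0,0,-1,0,0,0,0,0,0,-1,0,0,0,0,0,0,-1,0,0,0,0,0,0]

```text
clock: 22.9
tcp_pos: [0.5902, 0.1029, 0.0687]
orientation: [0.0, 0.669, 0.743, 0.001]
wrist_force: [-0.2, -0.1, -1.9]
finger_gap: 0.0506
```

```bash
python3 -c "
from h import *
where();plan([((.59,.104,.0592),1.674,1)],-1)"
```

```text
t 22.90 tcp [0.5902 0.1029 0.0687] yaw 1.676 z [ 0.001  0.001 -1.   ] gap 0.0506 F [-0.2 -0.1 -1.9] q1,q6 [ 0.04 -0.07]
-1,0.0011,-0.0001,0.0095,0.1,-0,0.1
```

Emit:
carry_out:
  moves: [-1,0,0,0.005,0,0,0,-1,0,0,0.003,0,0,0,-1,0,0,0.001,0,0,0,-1,0,0,0,0,0,0,-1,0,0,0,0,0,0]

```text
clock: 23.52
tcp_pos: [0.5903, 0.1031, 0.0592]
orientation: [0.0, 0.669, 0.743, 0.001]
wrist_force: [-0.1, -0.0, -2.1]
finger_gap: 0.0511
```

Emit:
carry_out:
  moves: [-1,0,0,0.0005,0,0,0,-1,0,0,0,0,0,0,-1,0,0,0,0,0,0,-1,0,0,0,0,0,0,-1,0,0,0,0,0,0]

```text
clock: 24.15
tcp_pos: [0.5906, 0.1031, 0.0592]
orientation: [0.001, 0.669, 0.743, 0.001]
wrist_force: [0.2, 0.3, -2.2]
finger_gap: 0.0512
```

Emit:
carry_out:
  moves: [-1,0,0,0.001,0,0,0,-1,0,0,0.0005,0,0,0,-1,0,0,0,0,0,0,-1,0,0,0,0,0,0,-1,0,0,0,0,0,0]

```text
clock: 24.78
tcp_pos: [0.5908, 0.1031, 0.0591]
orientation: [0.001, 0.669, 0.743, 0.001]
wrist_force: [-1.6, -0.2, 1.6]
finger_gap: 0.0512
```

Emit:
carry_out:
  moves: [0.5,0,0,0,0,0,0,1,0,0,0,0,0,0,1,0,0,0,0,0,0,1,0,0,-0.04,0,0,0,1,0,0,-0.06,0,0,0]

```text
clock: 25.4
tcp_pos: [0.5873, 0.1028, 0.1552]
orientation: [-0.003, 0.669, 0.743, -0.002]
wrist_force: [0.8, -0.4, -0.1]
finger_gap: 0.0855
```

```bash
python3 -c "
from h import *
where();g=grab('top','top5');grab('scene','scene5')
cv2.imwrite('pics/v5.png',cv2.resize(g[180:310,230:430],None,fx=4,fy=4,interpolation=cv2.INTER_CUBIC))
plan([((.600,.08,.2),1.4,2),((.642,-.205,.2),.1,8)],1)"
```

```text
t 25.40 tcp [0.5873 0.1028 0.1552] yaw 1.676 z [-0.007  0.    -1.   ] gap 0.0855 F [ 0.8 -0.4 -0.1] q1,q6 [ 0.04 -0.07]
1,-0.0119,0.0026,-0.0185,0.2,-0,7.9
1,-0.0114,0.0041,-0.0185,0.2,-0,7.9
1,-0.0342,0.0112,-0,-0,0,9.3
1,-0.0319,0.0166,-0,-0,0,9.3
1,-0.0288,0.0216,-0,-0,0,9.3
1,-0.025,0.0259,-0,-0,0,9.3
1,-0.0204,0.0296,-0,-0,0,9.3
1,-0.0154,0.0326,-0,-0,0,9.3
1,-0.0099,0.0346,-0,-0,0,9.3
1,-0.0042,0.0358,-0,-0,0,9.3
```

View pics/v5.png

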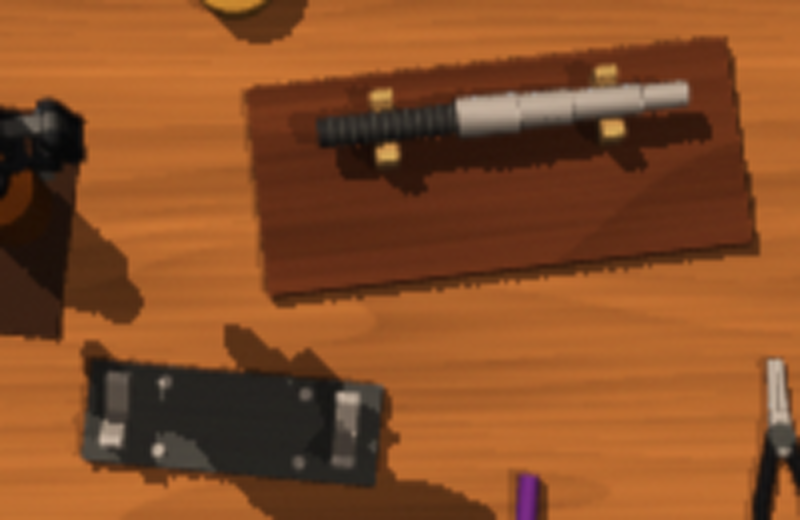

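The rack is empty apart from the mandrel. Its steps are at crop columns 317, 458, 518, 575, 641 and 689, so the origin is near (494.5,114). The saddle pairs have midpoints (384.5,126) and (609.5,101).

```bash
python3 -c "
from m1 import T
from h import *
print('----');b=np.array([.001,-.0014,0])
for p,z in [((494.5,114),.04),((317,132),.04),((689,94),.04),((384.5,126),.043),((609.5,101),.043)]: print(onz('top',T(p),z)+b)
print('rest');R_=[onz('top',T(p),.043)+b for p in [(117,375),(111,444),(349,394),(344,464)]];print(np.array(R_),np.mean(R_,0))
"|sed -n '/----/,$p'
```

```text
----
[ 0.6429 -0.2113  0.04  ]
[ 0.6327 -0.0968  0.04  ]
[ 0.6543 -0.3373  0.04  ]
[ 0.6354 -0.1402  0.043 ]
[ 0.6497 -0.2853  0.043 ]
rest
[[ 0.4779  0.0309  0.043 ]
 [ 0.4347  0.0346  0.043 ]
 [ 0.4637 -0.115   0.043 ]
 [ 0.4199 -0.1112  0.043 ]] [ 0.4491 -0.0402  0.043 ]
```

Emit:
carry_out:
  moves: [1,-0.012,0.0025,-0.02,0.2,0,8,1,-0.012,0.004,-0.02,0.2,0,8,1,-0.034,0.011,0,0,0,9.3,1,-0.032,0.0165,0,0,0,9.3,1,-0.029,0.0215,0,0,0,9.3]

```text
clock: 26.12
tcp_pos: [0.6152, -0.0282, 0.2052]
orientation: [0.001, 0.902, 0.431, 0.003]
wrist_force: [-1.0, 0.5, 1.1]
finger_gap: 0.0854
```

Emit:
carry_out:
  moves: [1,-0.025,0.026,0,0,0,9.3,1,-0.0205,0.0295,0,0,0,9.3,1,-0.0155,0.0325,0,0,0,9.3,1,-0.01,0.0345,0,0,0,9.3,1,-0.004,0.0355,0,0,0,9.3]

```text
clock: 26.75
tcp_pos: [0.6362, -0.2126, 0.2033]
orientation: [-0.001, 1.0, 0.026, 0.003]
wrist_force: [0.2, -0.7, 0.2]
finger_gap: 0.0852
```

```bash
python3 -c "
from h import *
where()"
```

```text
t 26.75 tcp [ 0.6362 -0.2126  0.2033] yaw 0.053 z [ 0.007  0.001 -1.   ] gap 0.0852 F [ 0.2 -0.7  0.2] q1,q6 [-0.44  1.07]
```

```bash
python3 -c "
from h import *
plan([((.643,-.2113,.17),.095,2),((.643,-.2113,.07),.095,3)],1)"
```

```text
1,0.0033,-0.0005,0.0167,-0,-0.2,-1.2
1,0.0034,-0.0004,0.0167,-0,-0.2,-1.2
1,0,-0,0.0333,0,0,-0
1,0,-0,0.0333,0,0,0
1,0,-0,0.0333,0,0,-0
```

Emit:
carry_out:
  moves: [1,0.0033,-0.0005,0.017,0,-0.2,-1.2,1,0.0033,-0.0005,0.017,0,-0.2,-1.2,1,0,0,0.033,0,0,0,1,0,0,0.033,0,0,0,1,0,0,0.02,0,0,0]

```text
clock: 27.38
tcp_pos: [0.6436, -0.2099, 0.0768]
orientation: [-0.001, 0.999, 0.051, -0.0]
wrist_force: [0.8, -0.5, 0.1]
finger_gap: 0.0852
```

```bash
python3 -c "
from h import *
where();plan([((.643,-.2113,.06),.095,1),((.643,-.2113,.036),.095,2)],1)"
```

```text
t 27.38 tcp [ 0.6436 -0.2099  0.0768] yaw 0.103 z [-0.     0.001 -1.   ] gap 0.0852 F [ 0.8 -0.5  0.1] q1,q6 [-0.43  1.03]
1,-0.0007,0.0014,0.0168,-0.1,0,0.4
1,0,-0,0.012,0,0,0
1,0,-0,0.012,0,0,0
```

Emit:
carry_out:
  moves: [1,-0.0007,0.0014,0.015,-0.1,0,0.3,1,0,0,0.012,0,0,0,1,0,0,0.005,0,0,0,1,0,0,0,0,0,0,1,0,0,0,0,0,0]

```text
clock: 28.0
tcp_pos: [0.6423, -0.208, 0.0411]
orientation: [-0.001, 0.999, 0.051, -0.002]
wrist_force: [0.6, 0.3, -0.0]
finger_gap: 0.0855
```

```bash
python3 -c "
from h import *
where();plan([((.643,-.2113,.036),.095,1)],1)"
```

```text
t 28.00 tcp [ 0.6423 -0.208   0.0411] yaw 0.103 z [-0.003  0.001 -1.   ] gap 0.0855 F [ 0.6  0.3 -0. ] q1,q6 [-0.43  1.04]
1,0.0004,0.0034,0.005,-0.1,0.2,0.5
```

Emit:
carry_out:
  moves: [1,0.0005,0.0035,0.005,-0.1,0.2,0.5,1,0,0,0,0,0,0,1,0,0,0,0,0,0,1,0,0,0,0,0,0,1,0,0,0,0,0,0]

```text
clock: 28.62
tcp_pos: [0.6442, -0.2126, 0.0376]
orientation: [0.001, 0.999, 0.046, 0.002]
wrist_force: [0.5, -0.1, -0.4]
finger_gap: 0.0857
```

```bash
python3 -c "
from h import *
where();plan([((.643,-.2113,.036),.095,1)],1)
g=grab('scene','scene6')
cv2.imwrite('pics/v6.png',cv2.resize(g[160:280,210:350],None,fx=5,fy=5,interpolation=cv2.INTER_CUBIC))"
```

```text
t 28.62 tcp [ 0.6442 -0.2126  0.0376] yaw 0.093 z [ 0.004 -0.002 -1.   ] gap 0.0857 F [ 0.5 -0.1 -0.4] q1,q6 [-0.44  1.04]
1,-0.0011,-0.0014,0.0016,0.1,-0.2,-0.1
```

View pics/v6.png

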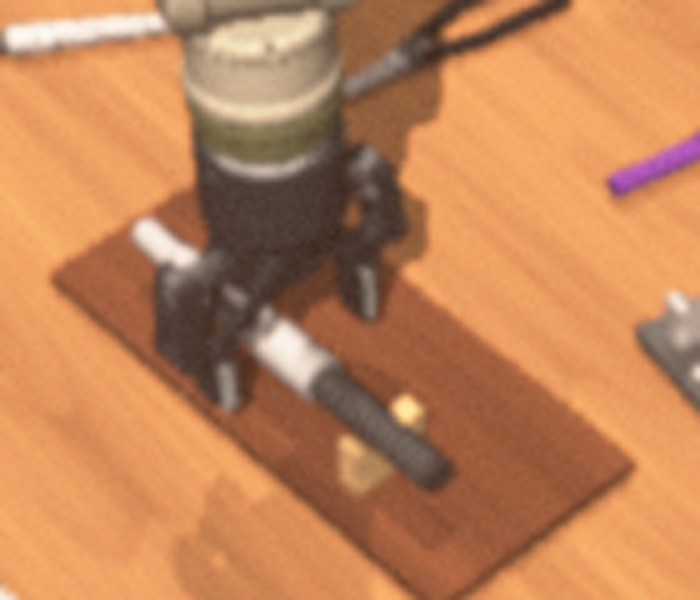

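The fingers straddle the thick section next to the knurl, tips at (228,400) and (365,310), clear of the saddles. I'll make a small correction, close at 70 N, and lift.

Emit:
carry_out:
  moves: [1,-0.001,-0.0012,0.001,0.1,-0.2,0,1,0,0,0,0,0,0,-1,0,0,0,0,0,0,-1,0,0,0,0,0,0,-1,0,0,0,0,0,0]
  squeeze: 70

```text
clock: 29.3
tcp_pos: [0.643, -0.2113, 0.0364]
orientation: [0.0, 0.999, 0.047, -0.0]
wrist_force: [-1.3, -0.3, 1.0]
finger_gap: 0.0323
```

Emit:
carry_out:
  moves: [-1,0,0,0,0,0,0,-1,0,0,0,0,0,0,-1,0,0,0,0,0,0,-1,0,0,0,0,0,0,-1,0,0,0,0,0,0]

```text
clock: 29.92
tcp_pos: [0.6433, -0.2112, 0.0367]
orientation: [0.0, 0.999, 0.047, 0.0]
wrist_force: [0.5, -0.6, 0.1]
finger_gap: 0.0239
```

```bash
python3 -c "
from h import *
where();plan([((.643,-.211,.105),.095,5),((.62,-.18,.105),.05,2),((.47,-.06,.105),-.095,5),((.449,-.04,.105),-.097,1),((.449,-.04,.06),-.099,2)],-1)"
```

```text
t 29.93 tcp [ 0.6433 -0.2112  0.0367] yaw 0.093 z [ 0. -0. -1.] gap 0.0239 F [ 0.5 -0.6  0.1] q1,q6 [-0.44  1.04]
-1,-0.0001,-0,-0.0137,0,-0,-0
-1,-0.0001,-0,-0.0137,0,-0,-0
-1,-0.0001,-0,-0.0137,0,-0,-0
-1,-0.0001,-0,-0.0137,0,-0,-0
-1,-0.0001,-0.0001,-0.0137,0,-0,-0
-1,-0.01,-0.0165,0,0,0,1.3
-1,-0.0103,-0.0163,0,0,0,1.3
-1,-0.0288,-0.0255,-0,0,-0,1.7
-1,-0.0295,-0.0246,-0,0,-0,1.7
-1,-0.0302,-0.0238,-0,0,-0,1.7
-1,-0.0309,-0.0229,-0,0,-0,1.7
-1,-0.0315,-0.022,-0,0,-0,1.7
-1,-0.0228,-0.0179,0,-0,0,0.1
-1,-0,0,0.0225,-0,-0,0.1
-1,-0,0,0.0225,-0,-0,0.1
```

Emit:
carry_out:
  moves: [-1,0,0,-0.006,0,0,0,-1,0,0,-0.014,0,0,0,-1,0,0,-0.02,0,0,0,-1,0,0,-0.02,0,0,0,-1,0,0,-0.012,0,0,0]

```text
clock: 30.55
tcp_pos: [0.6391, -0.2095, 0.107]
orientation: [-0.003, 0.999, 0.047, -0.005]
wrist_force: [-0.0, 0.2, -7.2]
finger_gap: 0.0236
```

Emit:
carry_out:
  moves: [-1,-0.01,-0.0165,0,0,0,1.3,-1,-0.0105,-0.0165,0,0,0,1.3,-1,-0.029,-0.0255,0,0,0,1.7,-1,-0.0295,-0.0245,0,0,0,1.7,-1,-0.03,-0.024,0,0,0,1.7]

```text
clock: 31.18
tcp_pos: [0.5256, -0.1053, 0.1102]
orientation: [-0.001, 1.0, -0.024, -0.004]
wrist_force: [-0.1, -0.0, -5.9]
finger_gap: 0.0239
```

```bash
python3 -c "
from h import *
where();plan([((.449,-.04,.105),-.099,4)],-1)"
```

```text
t 31.18 tcp [ 0.5256 -0.1053  0.1102] yaw -0.048 z [-0.008  0.003 -1.   ] gap 0.0239 F [-0.1 -0.  -5.9] q1,q6 [-0.35  1.27]
-1,-0.0199,-0.0154,0.0015,-0,0.1,0.7
-1,-0.0201,-0.0151,0.0014,-0,0.1,0.7
-1,-0.0203,-0.0149,0.0014,-0,0.1,0.7
-1,-0.0205,-0.0146,0.0013,-0,0.1,0.7
```

Emit:
carry_out:
  moves: [-1,-0.02,-0.0155,0.0015,-0.1,0.1,0.7,-1,-0.02,-0.015,0.0015,0,0.1,0.7,-1,-0.02,-0.015,0.0015,0,0.1,0.7,-1,-0.012,-0.01,0.001,0,0.1,0.6,-1,0,0,0,0,0,0]

```text
clock: 31.8
tcp_pos: [0.4513, -0.0413, 0.1063]
orientation: [-0.0, 0.999, -0.048, -0.001]
wrist_force: [0.1, 0.7, -7.1]
finger_gap: 0.0237
```

```bash
python3 -c "
from h import *
where();plan([((.449,-.04,.08),-.099,2)],-1)
g=grab('scene','scene7')
cv2.imwrite('pics/v7.png',cv2.resize(g[150:290,260:430],None,fx=4,fy=4,interpolation=cv2.INTER_CUBIC))"
```

```text
t 31.80 tcp [ 0.4513 -0.0413  0.1063] yaw -0.096 z [-0.002  0.001 -1.   ] gap 0.0237 F [ 0.1  0.7 -7.1] q1,q6 [-0.27  1.4 ]
-1,-0.0012,-0.0005,0.0132,-0,0.1,0.1
-1,-0.0012,-0.0005,0.0132,-0,0.1,0.1
```

View pics/v7.png

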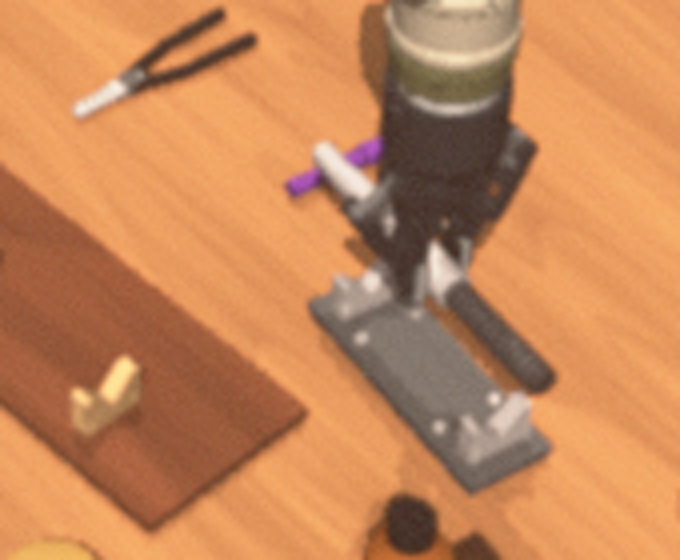

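The mandrel is held level with its ends at crop (325,155) and (541,378). I'll check where its origin sits relative to the TCP.

```bash
python3 -c "
from h import *
S=lambda p:(p[0]/4+260,p[1]/4+150)
z=.1096;b=np.array([.001,.001,0])
t=onz('scene',S((324,154)),z)-b;h=onz('scene',S((541,379)),z)-b
d=(h-t)/np.linalg.norm(h-t);print(t,h,np.linalg.norm(h-t),d,'origin est',t+d*.126*np.linalg.norm(h-t)/.24)
w=[(346,295),(372,280),(472,440),(515,410)]
print('rest scene', [(onz('scene',S(p),.043)-b).round(4).tolist() for p in w])
"
```

```text
[ 0.43842775 -0.1626094   0.1096    ] [0.45911585 0.06821458 0.1096    ] 0.23174923204105796 [0.08926932 0.99600752 0.        ] origin est [ 0.44928901 -0.04142681  0.1096    ]
rest scene [[0.4663, -0.1027, 0.043], [0.444, -0.1026, 0.043], [0.483, 0.0405, 0.043], [0.4453, 0.0389, 0.043]]
```

Emit:
carry_out:
  moves: [-1,-0.0012,-0.0008,0.013,0,0.1,0.1,-1,-0.0012,-0.0005,0.013,0,0,0.1,-1,0,0,0.006,0,0,0,-1,0,0,0,0,0,0,-1,0,0,0,0,0,0]

```text
clock: 32.48
tcp_pos: [0.4522, -0.042, 0.0717]
orientation: [0.0, 0.999, -0.051, 0.001]
wrist_force: [-0.2, 0.6, -6.6]
finger_gap: 0.0239
```

```bash
python3 -c "
from h import *
where();plan([((.449,-.04,.055),-.099,2)],-1)
print('gtip',proj('top',[(.449,-.04,.043)]))
g=grab('top','top8')
cv2.imwrite('pics/v8.png',cv2.resize(g[235:325,230:350],None,fx=6,fy=6,interpolation=cv2.INTER_CUBIC))"
```

```text
t 32.48 tcp [ 0.4522 -0.042   0.0717] yaw -0.101 z [ 0.001 -0.    -1.   ] gap 0.0239 F [-0.2  0.6 -6.6] q1,q6 [-0.27  1.4 ]
-1,-0.0017,-0.0008,0.0084,0,-0,-0.1
-1,-0.0017,-0.0009,0.0084,0,-0,-0.1
gtip [[287.65944615 284.03555127]]
```

View pics/v8.png

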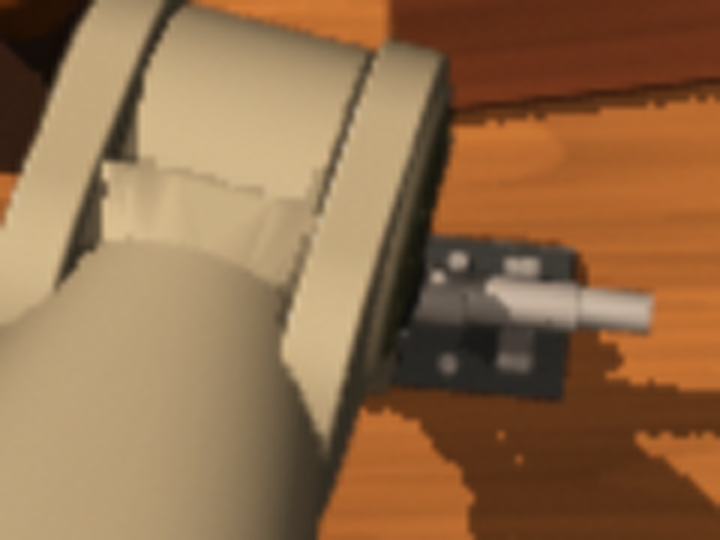

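```bash
python3 -c "
from h import *
T=lambda p:((p[0]+.5)/6-.5+230,(p[1]+.5)/6-.5+235)
b=np.array([.001,-.0014,0])
t=onz('top',T((652,312)),.075)+b; s=onz('top',T((578,304)),.075)+b
sad=[onz('top',T(p),.043)+b for p in [(522,266),(515,362)]]
d=np.array([np.sin(.1),np.cos(.1),0])
print('tip',t,'step',s,'saddle',sad,np.mean(sad,0))
print('origin from tip',t+d*.126,'from step',s+d*.096,'rest origin from saddle',np.mean(sad,0)+d*.073)"
```

```text
tip [ 0.43988723 -0.16705046  0.075     ] step [ 0.44360735 -0.13693192  0.075     ] saddle [array([ 0.46174054, -0.11422373,  0.043     ]), array([ 0.42172106, -0.11072854,  0.043     ])] [ 0.4417308  -0.11247614  0.043     ]
origin from tip [ 0.45246624 -0.04167994  0.075     ] from step [ 0.45319135 -0.04141152  0.075     ] rest origin from saddle [ 0.44901864 -0.03984083  0.043     ]
```

Two independent readings put the mandrel origin within 1 mm of the TCP, and the rest's origin at (0.449,-0.040). I'll descend with that correction.

Emit:
carry_out:
  moves: [-1,-0.0017,-0.001,0.008,0,0,-0.1,-1,-0.0017,-0.0009,0.006,0,0,0,-1,0,0,0,0,0,0,-1,0,0,0,0,0,0,-1,0,0,0,0,0,0]

```text
clock: 33.15
tcp_pos: [0.4493, -0.0397, 0.0574]
orientation: [0.0, 0.999, -0.05, 0.001]
wrist_force: [0.0, 0.6, -5.8]
finger_gap: 0.0238
```

```bash
python3 -c "
from h import *
where();plan([((.449,-.04,.0385),-.099,2)],-1)"
```

```text
t 33.15 tcp [ 0.4493 -0.0397  0.0574] yaw -0.099 z [ 0.003 -0.001 -1.   ] gap 0.0238 F [ 0.   0.6 -5.8] q1,q6 [-0.27  1.4 ]
-1,-0.0002,0.0002,0.0094,0,-0.1,-0
-1,-0.0001,0.0002,0.0094,0,-0.1,-0
```

Emit:
carry_out:
  moves: [-1,0,0,0.008,0,-0.1,0,-1,0,0,0.007,0,-0.1,0,-1,0,0,0.003,0,0,0,-1,0,0,0,0,0,0,-1,0,0,0,0,0,0]

```text
clock: 33.78
tcp_pos: [0.4495, -0.0398, 0.038]
orientation: [0.0, 0.999, -0.05, -0.0]
wrist_force: [0.5, -0.1, -6.3]
finger_gap: 0.0237
```

```bash
python3 -c "
from h import *
where();plan([((.449,-.04,.0365),-.099,1)],-1)"
```

```text
t 33.77 tcp [ 0.4495 -0.0398  0.038 ] yaw -0.099 z [-0.001 -0.    -1.   ] gap 0.0237 F [ 0.5 -0.1 -6.3] q1,q6 [-0.27  1.4 ]
-1,-0.0004,0.0003,0.0015,0,0.1,-0
```

Emit:
carry_out:
  moves: [-1,-0.0004,0.0002,0.001,0,0,0,-1,0,0,0.0007,0,0,0,-1,0,0,0,0,0,0,-1,0,0,0,0,0,0,-1,0,0,0,0,0,0]

```text
clock: 34.4
tcp_pos: [0.4497, -0.04, 0.0371]
orientation: [0.0, 0.999, -0.05, 0.0]
wrist_force: [-0.5, 0.8, -4.4]
finger_gap: 0.0236
```

Emit:
carry_out:
  moves: [-1,0,0,0.0008,0,0,0,-1,0,0,0.0005,0,0,0,-1,0,0,0,0,0,0,-1,0,0,0,0,0,0,-1,0,0,0,0,0,0]

```text
clock: 35.02
tcp_pos: [0.4499, -0.04, 0.0368]
orientation: [0.0, 0.999, -0.05, 0.001]
wrist_force: [-1.1, 0.8, 0.4]
finger_gap: 0.0243
```

Emit:
carry_out:
  moves: [-0.3,0,0,0,0,0,0,0,0,0,0,0,0,0,0.6,0,0,0,0,0,0,1,0,0,0,0,0,0,1,0,0,0,0,0,0]
  squeeze: 30

```text
clock: 35.65
tcp_pos: [0.4523, -0.0409, 0.0376]
orientation: [0.001, 0.999, -0.05, 0.003]
wrist_force: [-0.5, -0.6, 0.2]
finger_gap: 0.0855
```

Emit:
carry_out:
  moves: [1,0,0,-0.02,0,0,0,1,0,0,-0.04,0,0,0,1,0,0,-0.05,0,0,0,1,0,0,-0.04,0,0,0,1,0,0,0,0,0,0]

```text
clock: 36.28
tcp_pos: [0.4507, -0.0404, 0.1914]
orientation: [0.001, 0.999, -0.05, 0.002]
wrist_force: [0.2, -0.2, -0.3]
finger_gap: 0.0854
```

```bash
python3 -c "
from h import *
where();plan([((.55,.05,.185),1.0,6),((.5905,.1031,.16),1.674,4)],1)
g=grab('scene','scene9')
cv2.imwrite('pics/v9.png',cv2.resize(g[190:390,300:500],None,fx=3,fy=3,interpolation=cv2.INTER_CUBIC))"
```

```text
t 36.27 tcp [ 0.4507 -0.0404  0.1914] yaw -0.099 z [ 0.004 -0.002 -1.   ] gap 0.0854 F [ 0.2 -0.2 -0.3] q1,q6 [-0.27  1.4 ]
1,0.015,-0.0166,0.0011,0,-0,-10.5
1,0.0177,-0.0136,0.0011,0,-0,-10.5
1,0.0199,-0.0102,0.0011,0,-0,-10.5
1,0.0215,-0.0064,0.0011,0,-0,-10.5
1,0.0223,-0.0023,0.0011,0,-0,-10.5
1,0.0223,0.0018,0.0011,0,-0,-10.5
1,0.0166,0.0013,0.0063,-0,-0,-9.7
1,0.0162,0.0041,0.0063,-0,-0,-9.7
1,0.0153,0.0068,0.0062,-0,-0,-9.7
1,0.0139,0.0092,0.0063,-0,-0,-9.7
```

View pics/v9.png

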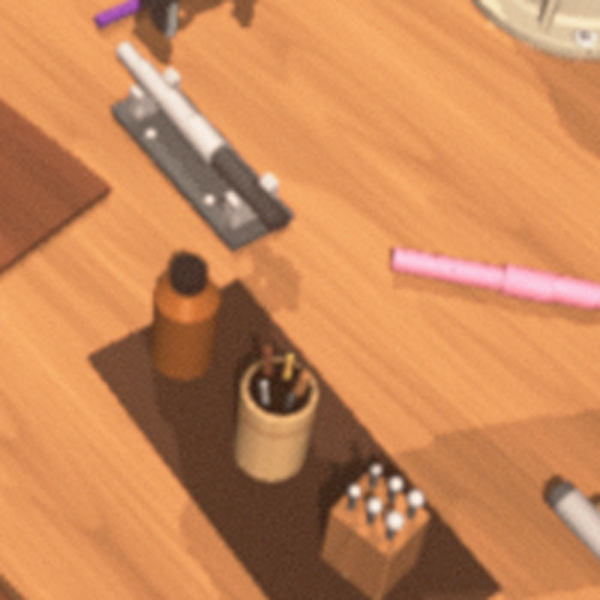

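The mandrel lies seated in both notches, and the bottle, pot and punches stand upright on the mat. Now I'll return the three, bottle first.

Emit:
carry_out:
  moves: [1,0.015,-0.0165,0,0,0,-10.5,1,0.0175,-0.0135,0,0,0,-10.5,1,0.02,-0.01,0,0,0,-10.5,1,0.0215,-0.0065,0,0,0,-10.5,1,0.0225,-0.0025,0,0,0,-10.5]

```text
clock: 36.95
tcp_pos: [0.5286, 0.0377, 0.1813]
orientation: [-0.002, 0.913, 0.407, -0.005]
wrist_force: [0.3, -0.4, -0.6]
finger_gap: 0.0853
```

Emit:
carry_out:
  moves: [1,0.0225,0.002,0.001,0,0,-10.5,1,0.0165,0.0015,0.004,0,0,-9.7,1,0.016,0.004,0.004,0,0,-9.7,1,0.015,0.007,0.004,0,0,-9.7,1,0.013,0.009,0.004,0,0,-9]

```text
clock: 37.58
tcp_pos: [0.5802, 0.1087, 0.1522]
orientation: [-0.01, 0.654, 0.756, -0.009]
wrist_force: [0.2, -0.2, -0.6]
finger_gap: 0.0852
```

```bash
python3 -c "
from h import *
where();plan([((.5908,.1031,.16),1.676,2),((.5908,.1031,.08),1.676,3)],1)"
```

```text
t 37.58 tcp [0.5802 0.1087 0.1522] yaw 1.714 z [-0.027  0.    -1.   ] gap 0.0852 F [ 0.2 -0.2 -0.6] q1,q6 [ 0.05 -0.1 ]
1,-0.0035,0.0048,-0.0041,-0.8,-0.1,1.1
1,-0.0035,0.0049,-0.004,-0.8,-0.1,1.1
1,0,0,0.0267,-0,0,0
1,0,0,0.0267,-0,0,0
1,0,0,0.0267,-0,0,0
```

Emit:
carry_out:
  moves: [1,-0.0035,0.005,0,-0.8,-0.1,1.1,1,-0.0035,0.005,0,-0.8,-0.1,1.1,1,0,0,0.025,0,0,0,1,0,0,0.03,0,0,0,1,0,0,0.02,0,0,0]

```text
clock: 38.2
tcp_pos: [0.591, 0.1004, 0.0732]
orientation: [0.001, 0.675, 0.738, 0.001]
wrist_force: [0.0, 0.8, -0.1]
finger_gap: 0.0853
```

```bash
python3 -c "
from h import *
where();plan([((.5908,.1031,.0592),1.676,2)],1)"
```

```text
t 38.20 tcp [0.591  0.1004 0.0732] yaw 1.659 z [ 0.003 -0.001 -1.   ] gap 0.0853 F [ 0.   0.8 -0.1] q1,q6 [ 0.04 -0.05]
1,0.0014,-0,0.007,0.1,0,-0.5
1,0.0014,0,0.007,0.1,0,-0.5
```

Emit:
carry_out:
  moves: [1,0.0014,0,0.007,0.1,0,-0.5,1,0.0014,0,0.006,0.1,0,-0.5,1,0,0,0,0,0,0,1,0,0,0,0,0,0,1,0,0,0,0,0,0]

```text
clock: 38.83
tcp_pos: [0.5909, 0.1018, 0.0606]
orientation: [0.001, 0.671, 0.742, -0.0]
wrist_force: [-0.5, 0.2, -0.1]
finger_gap: 0.0854
```

```bash
python3 -c "
from h import *
where();plan([((.5908,.1031,.0592),1.676,1)],1)"
```

```text
t 38.83 tcp [0.5909 0.1018 0.0606] yaw 1.671 z [ 0.    -0.002 -1.   ] gap 0.0854 F [-0.5  0.2 -0.1] q1,q6 [ 0.04 -0.06]
1,0.0013,0.0001,0.0014,0,0.1,-0.3
```

Emit:
carry_out:
  moves: [1,0.0013,0,0.0014,0,0.1,-0.2,1,0,0,0,0,0,0,-1,0,0,0,0,0,0,-1,0,0,0,0,0,0,-1,0,0,0,0,0,0]

```text
clock: 39.45
tcp_pos: [0.5914, 0.1032, 0.0601]
orientation: [0.001, 0.669, 0.743, 0.001]
wrist_force: [0.6, -0.1, 1.4]
finger_gap: 0.0509
```

```bash
python3 -c "
from h import *
where()
plan([((.5908,.1031,.11),1.675,3),((.594,-.315,.112),1.675,8)],-1)"
```

```text
t 39.45 tcp [0.5914 0.1032 0.0601] yaw 1.675 z [ 0.002  0.    -1.   ] gap 0.0509 F [ 0.6 -0.1  1.4] q1,q6 [ 0.04 -0.07]
-1,-0,-0.0002,-0.0166,0,0,0
-1,-0,-0.0002,-0.0166,0,0,0
-1,-0,-0.0002,-0.0166,0,0,0
-1,-0.052,-0.005,-0.0003,0,-0,0
-1,-0.052,-0.005,-0.0003,0,-0,0
-1,-0.052,-0.005,-0.0003,0,-0,0
-1,-0.052,-0.005,-0.0003,0,-0,0
-1,-0.052,-0.005,-0.0003,0,-0,-0
-1,-0.052,-0.005,-0.0003,0,-0,0
-1,-0.052,-0.005,-0.0003,0,-0,0
-1,-0.052,-0.005,-0.0003,0,-0,0
```

Emit:
carry_out:
  moves: [-1,0,0,-0.01,0,0,0,-1,0,0,-0.018,0,0,0,-1,0,0,-0.02,0,0,0,-1,-0.03,-0.003,0,0,0,0,-1,-0.052,-0.005,0,0,0,0]

```text
clock: 40.08
tcp_pos: [0.5907, 0.0226, 0.1101]
orientation: [-0.001, 0.667, 0.745, 0.0]
wrist_force: [-0.0, -0.6, -2.3]
finger_gap: 0.0504
```

Emit:
carry_out:
  moves: [-1,-0.052,-0.005,0,0,0,0,-1,-0.052,-0.005,0,0,0,0,-1,-0.052,-0.005,0,0,0,0,-1,-0.052,-0.005,0,0,0,0,-1,-0.052,-0.005,0,0,0,0]

```text
clock: 40.7
tcp_pos: [0.5943, -0.2455, 0.1119]
orientation: [-0.0, 0.666, 0.746, 0.0]
wrist_force: [1.0, 0.4, -2.5]
finger_gap: 0.0508
```

```bash
python3 -c "
from h import *
where()
plan([((.597,-.3152,.112),1.675,3)],-1)"
```

```text
t 40.70 tcp [ 0.5943 -0.2455  0.1119] yaw 1.684 z [ 0.     0.001 -1.   ] gap 0.0508 F [ 1.   0.4 -2.5] q1,q6 [-0.52 -0.63]
-1,-0.0232,-0.0017,-0.0001,0,-0,0.2
-1,-0.0232,-0.0017,-0.0001,0,-0,0.2
-1,-0.0232,-0.0016,-0.0001,0,-0,0.2
```

Emit:
carry_out:
  moves: [-1,-0.023,-0.0017,0,0,0,0.2,-1,-0.023,-0.0017,0,0,0,0.2,-1,-0.017,-0.0015,0.008,0,0,0,-1,0,0,0.012,0,0,0,-1,0,0,0,0,0,0]

```text
clock: 41.32
tcp_pos: [0.5954, -0.3121, 0.0896]
orientation: [-0.002, 0.669, 0.743, 0.001]
wrist_force: [0.4, 1.5, -2.1]
finger_gap: 0.0507
```

```bash
python3 -c "
from h import *
where()
plan([((.597,-.3152,.075),1.674,2)],-1)"
```

```text
t 41.33 tcp [ 0.5954 -0.3121  0.0896] yaw 1.675 z [-0.002  0.004 -1.   ] gap 0.0507 F [ 0.4  1.5 -2.1] q1,q6 [-0.6  -0.71]
-1,-0.0017,0.0007,0.0073,-0,-0.1,0
-1,-0.0017,0.0006,0.0073,-0,-0.1,0
```

Emit:
carry_out:
  moves: [-1,-0.0017,0.0007,0.0065,0,-0.1,0,-1,-0.0015,0.0006,0.0065,0,-0.1,0,-1,0,0,0.002,0,0,0,-1,0,0,0,0,0,0,-1,0,0,0,0,0,0]

```text
clock: 41.95
tcp_pos: [0.5976, -0.3121, 0.0737]
orientation: [-0.001, 0.668, 0.744, -0.0]
wrist_force: [0.3, 1.0, -2.0]
finger_gap: 0.0511
```

```bash
python3 -c "
from h import *
where()
plan([((.597,-.3152,.069),1.674,2)],-1)"
```

```text
t 41.95 tcp [ 0.5976 -0.3121  0.0737] yaw 1.679 z [-0.002  0.001 -1.   ] gap 0.0511 F [ 0.3  1.  -2. ] q1,q6 [-0.6  -0.71]
-1,-0.0015,-0.0005,0.0023,-0.1,-0,0.1
-1,-0.0015,-0.0005,0.0023,-0.1,-0,0.1
```

Emit:
carry_out:
  moves: [-1,-0.003,-0.0008,0.003,-0.1,0,0.3,-1,0,0,0,0,0,0,-1,0,0,0,0,0,0,-1,0,0,0,0,0,0,-1,0,0,0,0,0,0]

```text
clock: 42.58
tcp_pos: [0.5973, -0.316, 0.0712]
orientation: [0.0, 0.67, 0.742, 0.0]
wrist_force: [0.9, 0.1, -2.9]
finger_gap: 0.0509
```

```bash
python3 -c "
from h import *
where()
plan([((.597,-.3152,.068),1.674,1)],-1)"
```

```text
t 42.58 tcp [ 0.5973 -0.316   0.0712] yaw 1.673 z [ 0.001  0.    -1.   ] gap 0.0509 F [ 0.9  0.1 -2.9] q1,q6 [-0.61 -0.71]
-1,0.0008,-0.0002,0.0032,0.1,-0,-0.1
```

Emit:
carry_out:
  moves: [-1,0.0008,0,0.0025,0,0,0,-1,0,0,0.0007,0,0,0,-1,0,0,0,0,0,0,-1,0,0,0,0,0,0,-1,0,0,0,0,0,0]

```text
clock: 43.2
tcp_pos: [0.5973, -0.315, 0.0682]
orientation: [0.0, 0.67, 0.742, 0.0]
wrist_force: [0.1, 0.1, -1.5]
finger_gap: 0.051
```

Emit:
carry_out:
  moves: [-1,0,0,0.0007,0,0,0,-1,0,0,0.0003,0,0,0,-1,0,0,0,0,0,0,-1,0,0,0,0,0,0,-1,0,0,0,0,0,0]

```text
clock: 43.82
tcp_pos: [0.5974, -0.315, 0.0682]
orientation: [0.001, 0.67, 0.742, 0.001]
wrist_force: [-1.2, 0.5, 1.4]
finger_gap: 0.0509
```

Down. I'll release, rise, and go to the pot at (0.5986, 0.2124).

Emit:
carry_out:
  moves: [0,0,0,0,0,0,0,1,0,0,0,0,0,0,1,0,0,0,0,0,0,1,0,0,-0.035,0,0,0,1,0,0,-0.055,0,0,0]

```text
clock: 44.45
tcp_pos: [0.5949, -0.3136, 0.1538]
orientation: [-0.004, 0.67, 0.742, -0.0]
wrist_force: [1.3, -0.6, -0.1]
finger_gap: 0.0854
```

```bash
python3 -c "
from h import *
where()
plan([((.5986,.18,.18),1.674,9),((.5986,.2124,.17),1.674,1)],1)"
```

```text
t 44.45 tcp [ 0.5949 -0.3136  0.1538] yaw 1.673 z [-0.006  0.005 -1.   ] gap 0.0854 F [ 1.3 -0.6 -0.1] q1,q6 [-0.6  -0.71]
1,0.0545,0.006,-0.0026,-0,-0,-0
1,0.0545,0.006,-0.0027,-0,-0,-0
1,0.0545,0.006,-0.0027,-0,-0,-0
1,0.0545,0.006,-0.0027,-0,-0,-0
1,0.0545,0.006,-0.0027,-0,-0,-0
1,0.0545,0.006,-0.0028,-0,-0,-0
1,0.0545,0.006,-0.0028,-0,-0,-0
1,0.0545,0.006,-0.0028,-0,-0,-0
1,0.0545,0.006,-0.0029,-0,-0,-0
1,0.0322,0.0033,0.01,0,-0,-0
```

Emit:
carry_out:
  moves: [1,0,0,-0.02,0,0,0,1,0.0545,0.006,-0.003,0,0,0,1,0.0545,0.006,-0.001,0,0,0,1,0.0545,0.006,0,0,0,0,1,0.0545,0.006,0,0,0,0]

```text
clock: 45.08
tcp_pos: [0.6016, -0.096, 0.185]
orientation: [0.004, 0.673, 0.739, 0.002]
wrist_force: [0.4, 0.8, 0.2]
finger_gap: 0.0858
```

Emit:
carry_out:
  moves: [1,0.0545,0.006,0,0,0,0,1,0.0545,0.006,0,0,0,0,1,0.0545,0.006,0,0,0,0,1,0.0545,0.006,0,0,0,0,1,0.0545,0.006,0,0,0,0]

```text
clock: 45.7
tcp_pos: [0.6068, 0.1869, 0.1855]
orientation: [0.006, 0.674, 0.739, 0.003]
wrist_force: [1.2, 0.7, 0.4]
finger_gap: 0.0853
```

```bash
python3 -c "
from h import *
where()
plan([((.5986,.2124,.17),1.672,2),((.5986,.2124,.085),1.672,3)],1)"
```

```text
t 45.70 tcp [0.6068 0.1869 0.1855] yaw 1.663 z [ 0.013 -0.003 -1.   ] gap 0.0853 F [1.2 0.7 0.4] q1,q6 [0.17 0.08]
1,0.0131,-0.003,0.0077,0.4,0.1,-0.3
1,0.0131,-0.0029,0.0077,0.4,0.1,-0.3
1,-0,-0,0.0283,0,-0,-0
1,-0,-0,0.0283,0,-0,0
1,-0,-0,0.0283,0,-0,0
```

Emit:
carry_out:
  moves: [1,0.012,-0.003,0.0075,0.4,0.1,-0.3,1,0.009,-0.003,0.0075,0.4,0.1,-0.3,1,0,0,0.02,0,0,0,1,0,0,0.02,0,0,0,1,0,0,0,0,0,0]

```text
clock: 46.32
tcp_pos: [0.598, 0.2085, 0.1276]
orientation: [-0.001, 0.669, 0.743, -0.001]
wrist_force: [0.1, -0.8, -0.1]
finger_gap: 0.0854
```

```bash
python3 -c "
from h import *
where()
plan([((.5986,.2124,.0637),1.672,3)],1)"
```

```text
t 46.33 tcp [0.598  0.2085 0.1276] yaw 1.676 z [-0.003 -0.001 -1.   ] gap 0.0854 F [ 0.1 -0.8 -0.1] q1,q6 [0.21 0.1 ]
1,0.0013,0.0004,0.0213,-0.1,0,0.1
1,0.0013,0.0004,0.0213,-0.1,0,0.1
1,0.0013,0.0004,0.0213,-0.1,0,0.1
```

Emit:
carry_out:
  moves: [1,0.004,0.0005,0.021,-0.1,0,0.1,1,0,0,0.021,0,0,0,1,0,0,0.015,0,0,0,1,0,0,0,0,0,0,1,0,0,0,0,0,0]

```text
clock: 46.95
tcp_pos: [0.6009, 0.2089, 0.0729]
orientation: [0.001, 0.672, 0.741, 0.001]
wrist_force: [-0.1, 0.6, -0.0]
finger_gap: 0.0852
```

```bash
python3 -c "
from h import *
where()
plan([((.5986,.2124,.0637),1.672,1)],1)"
```

```text
t 46.95 tcp [0.6009 0.2089 0.0729] yaw 1.669 z [ 0.003 -0.001 -1.   ] gap 0.0852 F [-0.1  0.6 -0. ] q1,q6 [0.21 0.11]
1,0.0037,-0.002,0.0092,0.2,0.1,-0.2
```

Emit:
carry_out:
  moves: [1,0.0037,-0.002,0.009,0.2,0.1,-0.2,1,0,0,0,0,0,0,1,0,0,0,0,0,0,1,0,0,0,0,0,0,1,0,0,0,0,0,0]

```text
clock: 47.58
tcp_pos: [0.5996, 0.2131, 0.0654]
orientation: [0.0, 0.67, 0.742, 0.001]
wrist_force: [0.8, 0.4, 1.0]
finger_gap: 0.0854
```

```bash
python3 -c "
from h import *
where()
plan([((.5986,.2124,.0637),1.672,1)],1)"
```

```text
t 47.58 tcp [0.5996 0.2131 0.0654] yaw 1.673 z [ 0.003  0.002 -1.   ] gap 0.0854 F [0.8 0.4 1. ] q1,q6 [0.22 0.11]
1,-0.0006,-0.0011,0.0017,0.2,-0.1,0.1
```

Emit:
carry_out:
  moves: [1,-0.0006,-0.001,0.0008,0.2,-0.1,0,1,0,0,0,0,0,0,-1,0,0,0,0,0,0,-1,0,0,0,0,0,0,-1,0,0,0,0,0,0]

```text
clock: 48.2
tcp_pos: [0.5988, 0.2124, 0.0648]
orientation: [0.0, 0.67, 0.742, -0.0]
wrist_force: [-0.2, -0.1, -0.9]
finger_gap: 0.0548
```

Emit:
carry_out:
  moves: [-1,0,0,-0.01,0,0,0,-1,0,0,-0.018,0,0,0,-1,0,0,-0.018,0,0,0,-1,-0.03,-0.003,0,0,0,0,-1,-0.052,-0.006,0,0,0,0]

```text
clock: 48.82
tcp_pos: [0.5971, 0.1314, 0.1126]
orientation: [-0.001, 0.668, 0.744, -0.001]
wrist_force: [0.9, -0.9, -3.7]
finger_gap: 0.055
```

Emit:
carry_out:
  moves: [-1,-0.052,-0.006,0,0,0,0,-1,-0.052,-0.006,0,0,0,0,-1,-0.052,-0.006,0,0,0,0,-1,-0.052,-0.006,0,0,0,0,-1,-0.052,-0.006,0,0,0,0]

```text
clock: 49.45
tcp_pos: [0.5948, -0.1374, 0.1152]
orientation: [-0.0, 0.667, 0.745, -0.001]
wrist_force: [0.7, -0.6, -2.8]
finger_gap: 0.0552
```

```bash
python3 -c "
from h import *
where()
plan([((.5925,-.2137,.11),1.675,2)],-1)"
```

```text
t 49.45 tcp [ 0.5948 -0.1374  0.1152] yaw 1.682 z [-0.002 -0.001 -1.   ] gap 0.0552 F [ 0.7 -0.6 -2.8] q1,q6 [-0.36 -0.47]
-1,-0.0378,-0.0054,0.0026,-0.1,0,0.2
-1,-0.0378,-0.0052,0.0026,-0.1,0,0.2
```

Emit:
carry_out:
  moves: [-1,-0.036,-0.005,0.0025,-0.1,0,0.2,-1,-0.034,-0.005,0.0025,-0.1,0,0.2,-1,-0.002,-0.001,0.01,0,0,0,-1,0,0,0.01,0,0,0,-1,0,0,0,0,0,0]

```text
clock: 50.08
tcp_pos: [0.5903, -0.2161, 0.09]
orientation: [0.001, 0.672, 0.741, 0.0]
wrist_force: [-0.3, -0.1, -1.7]
finger_gap: 0.0552
```

```bash
python3 -c "
from h import *
where()
plan([((.5922,-.2137,.078),1.675,1)],-1)"
```

```text
t 50.08 tcp [ 0.5903 -0.2161  0.09  ] yaw 1.669 z [ 0.001 -0.    -1.   ] gap 0.0552 F [-0.3 -0.1 -1.7] q1,q6 [-0.48 -0.58]
-1,0.0022,0.0021,0.012,0.1,0,-0.4
```

Emit:
carry_out:
  moves: [-1,0.0022,0.002,0.01,0.1,0,-0.3,-1,0,0,0,0,0,0,-1,0,0,0,0,0,0,-1,0,0,0,0,0,0,-1,0,0,0,0,0,0]

```text
clock: 50.7
tcp_pos: [0.593, -0.2107, 0.08]
orientation: [0.0, 0.668, 0.744, -0.0]
wrist_force: [-1.0, -0.9, -2.1]
finger_gap: 0.0556
```

```bash
python3 -c "
from h import *
where()
plan([((.5922,-.2137,.0735),1.675,1)],-1)"
```

```text
t 50.70 tcp [ 0.593  -0.2107  0.08  ] yaw 1.679 z [-0. -0. -1.] gap 0.0556 F [-1.  -0.9 -2.1] q1,q6 [-0.47 -0.58]
-1,-0.0029,-0.0011,0.0065,-0,0,0.2
```

Emit:
carry_out:
  moves: [-1,-0.002,-0.001,0.0055,0,0,0.1,-1,0,0,0,0,0,0,-1,0,0,0,0,0,0,-1,0,0,0,0,0,0,-1,0,0,0,0,0,0]

```text
clock: 51.32
tcp_pos: [0.5922, -0.2134, 0.0743]
orientation: [0.0, 0.669, 0.743, -0.0]
wrist_force: [-0.1, -0.7, -2.8]
finger_gap: 0.0552
```

```bash
python3 -c "
from h import *
where()
plan([((.5922,-.2137,.0728),1.675,1)],-1)"
```

```text
t 51.33 tcp [ 0.5922 -0.2134  0.0743] yaw 1.676 z [ 0.    -0.001 -1.   ] gap 0.0552 F [-0.1 -0.7 -2.8] q1,q6 [-0.47 -0.58]
-1,-0.0003,-0,0.0015,0,0,0.1
```

Emit:
carry_out:
  moves: [-1,0,0,0.0013,0,0,0,-1,0,0,0.0003,0,0,0,-1,0,0,0,0,0,0,-1,0,0,0,0,0,0,-1,0,0,0,0,0,0]

```text
clock: 51.95
tcp_pos: [0.5923, -0.2134, 0.0729]
orientation: [0.0, 0.669, 0.743, -0.0]
wrist_force: [-0.2, -0.5, -2.3]
finger_gap: 0.055
```

Emit:
carry_out:
  moves: [-1,0,0,0.0007,0,0,0,-1,0,0,0.0003,0,0,0,-1,0,0,0,0,0,0,-1,0,0,0,0,0,0,-1,0,0,0,0,0,0]

```text
clock: 52.58
tcp_pos: [0.5924, -0.2134, 0.0728]
orientation: [0.001, 0.669, 0.743, -0.0]
wrist_force: [-0.5, 0.8, 0.1]
finger_gap: 0.0551
```

Emit:
carry_out:
  moves: [0,0,0,0,0,0,0,1,0,0,0,0,0,0,1,0,0,0,0,0,0,1,0,0,-0.045,0,0,0,1,0,0,-0.06,0,0,0]

```text
clock: 53.2
tcp_pos: [0.5899, -0.2121, 0.1743]
orientation: [-0.004, 0.669, 0.743, -0.001]
wrist_force: [0.4, 0.5, 1.0]
finger_gap: 0.0853
```

Emit:
carry_out:
  moves: [1,0.053,0.006,0,0,0,0,1,0.053,0.006,0,0,0,0,1,0.053,0.006,0,0,0,0,1,0.053,0.006,0,0,0,0,1,0.053,0.006,0,0,0,0]

```text
clock: 53.82
tcp_pos: [0.5986, 0.0551, 0.1823]
orientation: [0.005, 0.672, 0.74, 0.002]
wrist_force: [1.6, -0.4, 0.3]
finger_gap: 0.0852
```

Emit:
carry_out:
  moves: [1,0.05,0.006,0,0,0,0,1,0.05,0.006,0,0,0,0,1,0.05,0.006,0,0,0,0,1,0.045,0.006,0,0,0,0,1,0,0,0,0,0,0]

```text
clock: 54.45
tcp_pos: [0.6039, 0.2623, 0.1828]
orientation: [0.006, 0.67, 0.742, 0.004]
wrist_force: [-0.4, -0.1, 0.2]
finger_gap: 0.0855
```

```bash
python3 -c "
from h import *
where()
plan([((.604,.325,.13),1.701,4)],1)"
```

```text
t 54.45 tcp [0.6039 0.2623 0.1828] yaw 1.672 z [ 0.015 -0.001 -1.   ] gap 0.0855 F [-0.4 -0.1  0.2] q1,q6 [0.29 0.19]
1,0.0156,0.0014,0.0132,0.2,0,-0.4
1,0.0156,0.0016,0.0132,0.2,0,-0.4
1,0.0156,0.0017,0.0132,0.2,0,-0.4
1,0.0156,0.0019,0.0132,0.2,0,-0.4
```

Emit:
carry_out:
  moves: [1,0.0155,0.0015,0.013,0.2,0,-0.4,1,0.0155,0.0015,0.013,0.2,0,-0.4,1,0.0155,0.0015,0.013,0.2,0,-0.4,1,0.012,0.0015,0.01,0.2,0,-0.3,1,0,0,0,0,0,0]

```text
clock: 55.08
tcp_pos: [0.6037, 0.3221, 0.1284]
orientation: [0.001, 0.661, 0.75, -0.003]
wrist_force: [1.1, 0.4, -0.6]
finger_gap: 0.0849
```

```bash
python3 -c "
from h import *
where()
plan([((.604,.325,.051),1.701,4)],1)"
```

```text
t 55.08 tcp [0.6037 0.3221 0.1284] yaw 1.697 z [-0.003 -0.005 -1.   ] gap 0.0849 F [ 1.1  0.4 -0.6] q1,q6 [0.37 0.25]
1,0.0008,0.0002,0.0194,-0,0.1,-0.1
1,0.0008,0.0002,0.0194,-0,0.1,-0.1
1,0.0007,0.0002,0.0194,-0,0.1,-0.1
1,0.0007,0.0002,0.0194,-0,0.1,-0.1
```

Emit:
carry_out:
  moves: [1,0.002,0.0002,0.02,0,0.2,-0.1,1,0,0,0.02,0,0.1,0,1,0,0,0.019,0,0,0,1,0,0,0.01,0,0,0,1,0,0,0,0,0,0]

```text
clock: 55.7
tcp_pos: [0.6055, 0.3229, 0.0596]
orientation: [-0.0, 0.661, 0.75, 0.0]
wrist_force: [-1.3, -0.8, 0.5]
finger_gap: 0.0857
```

```bash
python3 -c "
from h import *
where()
plan([((.604,.325,.0505),1.701,1)],1)"
```

```text
t 55.70 tcp [0.6055 0.3229 0.0596] yaw 1.697 z [ 0.     0.001 -1.   ] gap 0.0857 F [-1.3 -0.8  0.5] q1,q6 [0.37 0.25]
1,0.0023,-0.0012,0.0091,0,-0,-0.2
```

Emit:
carry_out:
  moves: [1,0.002,-0.001,0.0085,0,0,-0.2,1,0,0,0,0,0,0,1,0,0,0,0,0,0,1,0,0,0,0,0,0,1,0,0,0,0,0,0]

```text
clock: 56.32
tcp_pos: [0.6059, 0.3255, 0.0535]
orientation: [0.001, 0.66, 0.752, 0.002]
wrist_force: [-0.1, 0.5, 0.5]
finger_gap: 0.0854
```

```bash
python3 -c "
from h import *
where()
plan([((.604,.325,.0505),1.701,1)],1)"
```

```text
t 56.33 tcp [0.6059 0.3255 0.0535] yaw 1.701 z [ 0.004  0.002 -1.   ] gap 0.0854 F [-0.1  0.5  0.5] q1,q6 [0.38 0.25]
1,-0.0002,-0.0019,0.003,0.3,-0.1,-0
```

Emit:
carry_out:
  moves: [1,0,-0.0019,0.002,0.3,-0.1,0,1,0,0,0,0,0,0,-1,0,0,0,0,0,0,-1,0,0,0,0,0,0,-1,0,0,0,0,0,0]

```text
clock: 56.95
tcp_pos: [0.604, 0.3251, 0.0516]
orientation: [-0.0, 0.66, 0.752, -0.0]
wrist_force: [0.7, 0.7, -0.4]
finger_gap: 0.0536
```

```bash
python3 -c "
from h import *
where()
s=cur()
plan([(s[0]+[0,0,.05],1.701,3),((.582,-.1,.1),1.701,8)],-1)"
```

```text
t 56.95 tcp [0.604  0.3251 0.0516] yaw 1.701 z [-0.001 -0.    -1.   ] gap 0.0536 F [ 0.7  0.7 -0.4] q1,q6 [0.38 0.25]
-1,-0,-0,-0.0167,-0,0,-0
-1,-0,-0,-0.0167,-0,0,-0
-1,-0,-0,-0.0167,-0,0,-0
-1,-0.0523,-0.0096,0.0002,0,-0,0
-1,-0.0523,-0.0096,0.0002,0,-0,0
-1,-0.0523,-0.0096,0.0002,0,-0,0
-1,-0.0523,-0.0096,0.0002,0,-0,-0
-1,-0.0523,-0.0096,0.0002,0,-0,0
-1,-0.0523,-0.0096,0.0002,0,-0,0
-1,-0.0523,-0.0096,0.0002,0,-0,0
-1,-0.0523,-0.0096,0.0002,0,-0,-0
```

Emit:
carry_out:
  moves: [-1,0,0,-0.01,0,0,0,-1,0,0,-0.018,0,0,0,-1,0,0,-0.02,0,0,0,-1,-0.03,-0.0055,0,0,0,0,-1,-0.052,-0.0095,0,0,0,0]

```text
clock: 57.58
tcp_pos: [0.5988, 0.2435, 0.1013]
orientation: [-0.001, 0.657, 0.754, -0.001]
wrist_force: [0.3, -1.4, -2.9]
finger_gap: 0.0538
```

Emit:
carry_out:
  moves: [-1,-0.052,-0.0095,0,0,0,0,-1,-0.052,-0.0095,0,0,0,0,-1,-0.052,-0.0095,0,0,0,0,-1,-0.052,-0.0095,0,0,0,0,-1,-0.05,-0.0095,0,0,0,0]

```text
clock: 58.2
tcp_pos: [0.5861, -0.0256, 0.1041]
orientation: [0.0, 0.656, 0.754, -0.0]
wrist_force: [0.4, -0.8, -3.1]
finger_gap: 0.0537
```

```bash
python3 -c "
from h import *
where()
plan([((.582,-.12,.1),1.701,3)],-1)"
```

```text
t 58.20 tcp [ 0.5861 -0.0256  0.1041] yaw 1.710 z [ 0. -0. -1.] gap 0.0537 F [ 0.4 -0.8 -3.1] q1,q6 [-0.18 -0.32]
-1,-0.031,-0.0057,0.0014,0,0,0.2
-1,-0.031,-0.0056,0.0014,0,0,0.2
-1,-0.031,-0.0055,0.0014,0,0,0.2
```

Emit:
carry_out:
  moves: [-1,-0.031,-0.0055,0.0015,0,0,0.2,-1,-0.031,-0.0055,0.0015,0,0,0.2,-1,-0.026,-0.0045,0.008,0,0,0.1,-1,0,0,0.01,0,0,0,-1,0,0,0,0,0,0]

```text
clock: 58.82
tcp_pos: [0.5817, -0.122, 0.0848]
orientation: [0.001, 0.662, 0.749, 0.0]
wrist_force: [-0.2, -0.0, -3.0]
finger_gap: 0.0535
```

```bash
python3 -c "
from h import *
where()
plan([((.582,-.12,.068),1.701,1)],-1)"
```

```text
t 58.83 tcp [ 0.5817 -0.122   0.0848] yaw 1.694 z [ 0.002 -0.001 -1.   ] gap 0.0535 F [-0.2 -0.  -3. ] q1,q6 [-0.34 -0.46]
-1,0.002,0.0005,0.0168,0.1,0.1,-0.4
```

Emit:
carry_out:
  moves: [-1,0.001,0.0003,0.009,0.1,0,-0.3,-1,0,0,0.007,0,0,0,-1,0,0,0.002,0,0,0,-1,0,0,0,0,0,0,-1,0,0,0,0,0,0]

```text
clock: 59.45
tcp_pos: [0.5823, -0.1178, 0.0661]
orientation: [0.0, 0.659, 0.752, -0.0]
wrist_force: [-0.1, 0.1, -2.6]
finger_gap: 0.0534
```

```bash
python3 -c "
from h import *
where()
plan([((.582,-.12,.0605),1.701,1)],-1)"
```

```text
t 59.45 tcp [ 0.5823 -0.1178  0.0661] yaw 1.704 z [-0.    -0.001 -1.   ] gap 0.0534 F [-0.1  0.1 -2.6] q1,q6 [-0.33 -0.47]
-1,-0.0021,-0.0006,0.0056,-0,0,0.2
```

Emit:
carry_out:
  moves: [-1,-0.0016,-0.0005,0.005,0,0,0.1,-1,0,0,0,0,0,0,-1,0,0,0,0,0,0,-1,0,0,0,0,0,0,-1,0,0,0,0,0,0]

```text
clock: 60.08
tcp_pos: [0.5823, -0.12, 0.0613]
orientation: [0.001, 0.659, 0.752, -0.0]
wrist_force: [0.4, -0.1, -3.0]
finger_gap: 0.0536
```

Emit:
carry_out:
  moves: [-1,0,0,0.0008,0,0,0,-1,0,0,0,0,0,0,-1,0,0,0,0,0,0,-1,0,0,0,0,0,0,-1,0,0,0,0,0,0]

```text
clock: 60.7
tcp_pos: [0.5824, -0.12, 0.0605]
orientation: [0.001, 0.659, 0.752, -0.0]
wrist_force: [-0.2, 0.2, -1.6]
finger_gap: 0.0537
```

```bash
python3 -c "
from h import *
where()
plan([((.582,-.12,.0596),1.701,1)],-1)"
```

```text
t 60.70 tcp [ 0.5824 -0.12    0.0605] yaw 1.701 z [ 0.001 -0.001 -1.   ] gap 0.0537 F [-0.2  0.2 -1.6] q1,q6 [-0.34 -0.47]
-1,0,-0.0004,0.0009,0,0.1,0
```

Emit:
carry_out:
  moves: [-1,0,-0.0003,0.0008,0,0,0,-1,0,0,0.0004,0,0,0,-1,0,0,0,0,0,0,-1,0,0,0,0,0,0,-1,0,0,0,0,0,0]

```text
clock: 61.32
tcp_pos: [0.5821, -0.12, 0.0596]
orientation: [0.001, 0.659, 0.752, -0.0]
wrist_force: [-0.2, -0.4, -1.2]
finger_gap: 0.0536
```

Emit:
carry_out:
  moves: [-1,0,0,0.0005,0,0,0,-1,0,0,0,0,0,0,-1,0,0,0,0,0,0,-1,0,0,0,0,0,0,-1,0,0,0,0,0,0]

```text
clock: 61.95
tcp_pos: [0.5822, -0.12, 0.0596]
orientation: [0.001, 0.659, 0.752, 0.0]
wrist_force: [-1.0, -0.2, -0.6]
finger_gap: 0.0538
```

It's down: z no longer changes and the weight is taken. I'll release, rise and back away toward +y, clear of the scene.

Emit:
carry_out:
  moves: [0,0,0,0,0,0,0,1,0,0,0,0,0,0,1,0,0,0,0,0,0,1,0,0,-0.045,0,0,0,1,0,0,-0.06,0,0,0]

```text
clock: 62.58
tcp_pos: [0.5793, -0.1191, 0.1615]
orientation: [-0.003, 0.659, 0.752, -0.002]
wrist_force: [1.3, -0.1, -0.5]
finger_gap: 0.0851
```

Emit:
carry_out:
  moves: [1,0,0,-0.03,0,0,0,1,0.055,0,-0.01,0,0,0,1,0.06,0,0,0,0,0,1,0.06,0,0,0,0,0,1,0.06,0,0,0,0,0]

```text
clock: 63.2
tcp_pos: [0.5552, 0.1141, 0.2102]
orientation: [0.004, 0.663, 0.748, 0.003]
wrist_force: [0.7, 0.1, 0.3]
finger_gap: 0.0857
```

Emit:
carry_out:
  moves: [1,0.06,0,0,0,0,0,1,0.06,0,0,0,0,0,1,0.06,0,0,0,0,0,1,0.04,0,0,0,0,0,1,0,0,0,0,0,0]

```text
clock: 63.82
tcp_pos: [0.5269, 0.3442, 0.2106]
orientation: [0.005, 0.661, 0.75, 0.005]
wrist_force: [-1.0, -1.1, -0.6]
finger_gap: 0.0857
```

```bash
python3 -c "
from h import *
where();g=grab('top','topF');s=grab('scene','sceneF')
for n,a in(('top',g),('scene',s)):
    b=cv2.imread(f'pics/{n}0.png')
    d=cv2.absdiff(a,b).max(2)
    print(n,'diff centre of rack objs', [int(d[int(v)-8:int(v)+8,int(u)-8:int(u)+8].mean()) for u,v in proj(n,[(.582,-.12,.09),(.592,-.2135,.09),(.596,-.315,.1)])])
o=cv2.imread('pics/top0.png')
f=lambda i:cv2.resize(i[195:310,240:425],None,fx=4,fy=4,interpolation=cv2.INTER_CUBIC)
cv2.imwrite('pics/vF.png',f(g))
c=lambda i:cv2.cvtColor(i[205:245,300:415],cv2.COLOR_BGR2GRAY).astype(np.float32)
def ph(n,P,r=13):
    A=cv2.imread(f'pics/{n}0.png',0).astype(np.float32);B=cv2.imread(f'pics/{n}F.png',0).astype(np.float32)
    u,v=proj(n,[P])[0].astype(int);return cv2.phaseCorrelate(A[v-r:v+r,u-r:u+r],B[v-r:v+r,u-r:u+r],cv2.createHanningWindow((2*r,2*r),cv2.CV_32F))
for P in [(.582,-.12,.09),(.592,-.2135,.08),(.596,-.315,.09)]: print([ph(n,P) for n in('top','scene')])
"
```

```text
t 63.83 tcp [0.5269 0.3442 0.2106] yaw 1.697 z [ 0.015  0.    -1.   ] gap 0.0857 F [-1.  -1.1 -0.6] q1,q6 [0.45 0.33]
top diff centre of rack objs [24, 21, 10]
scene diff centre of rack objs [21, 18, 7]
[((-0.2587579249647831, 0.5404182103829012), 0.9411481447180603), ((0.6839011714696976, 0.6801066780025202), 1.1679955594987699)]
[((-0.4396444390504257, 0.2623007877306822), 1.0310198747245045), ((0.7599481103052472, 1.1837645363973657), 0.9167903185871894)]
[((0.04849187451543102, 0.15262894478587263), 0.9448063684262039), ((0.38435987031652097, 0.7326288719406406), 1.036236936336355)]
```

View pics/vF.png

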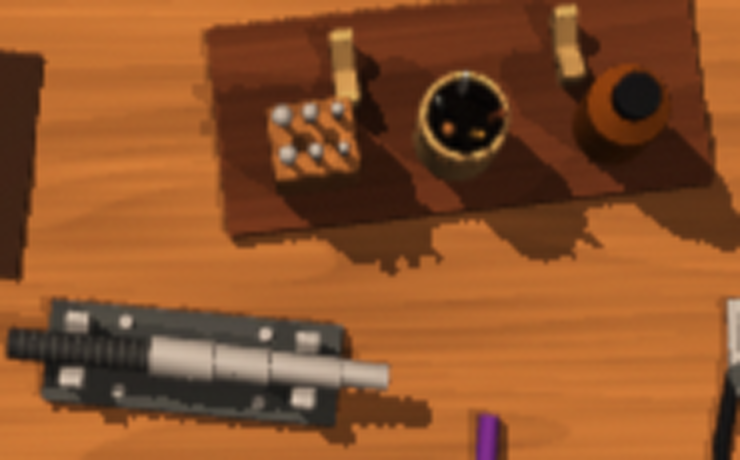

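The final top view shows the pot, bottle and punch stand upright at their spots, with image shifts from the start of up to about 0.6 px, or 1.5 mm. The mandrel is seated in the rest: its origin is at crop column ~188 and the saddle midpoint is ~190, about 1 mm apart. I'm handing in.

```bash
python3 -c "
from workcell import env
print(env.hand_in())"
```

```text
the job is handed in; nothing more can be done
None
```

The job is done and handed in at about 64 s of the 141 s allowed. I stood the punch stand, pot and bottle on the mat, then laid the mandrel in the steel rest. After that I put the bottle, pot and punch stand back and moved the arm clear.

**Mandrel:** in the last top picture it sits in both notches, about 1 mm off centre along its axis.

**Three returned things:** all stand upright. Compared with the start picture:

| Thing | Shift in top view |
|---|---|
| Punch stand | about 1.4 mm |
| Pot | about 1.2 mm |
| Bottle | under 0.5 mm |

- **Disagreement:** the scene camera shows larger shifts, about 0.8 to 1.4 px (roughly 2 to 3 mm). They go the same way for all three things. I took part of this as camera bias but did not confirm it.
- **Turn of the punch stand:** I returned it at the grip angle it was picked up with (yaw 1.701). I did not measure its turn again in the last picture.
- **Tin, hammer and pliers:** I never went near them, but made no separate check that they had not moved.
- **Forces:** the wrist readings I saw stayed under about 8 N, and nothing slipped or dropped.

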